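Close the lid of a paint pressure pot: four hand knobs crosswise in two passes

TASK

The paint pot's lid is lying on its gasket with the four hand knobs still loose. Screw the knobs down crosswise in two passes: first turn each one, opposite after opposite, just until it bears on the lid, then go crosswise again and make each one properly hand-tight, so that the lid is drawn down level, home on its four steel spacers. Do not overtighten a knob or press down on the lid, and leave everything else on the bench alone.

Things in the scene. Friction and masses are not known exactly. Their poses are not given: they have to be found in the camera images.
- pot: Blue steel paint pressure pot, 132 mm across, fixed on the bench; origin: centre of its underside, z up. Four 8 mm studs rise from its flange on a 78 mm radius, along the pot's own +x (knob a), +y (b), -x (c), -y (d). Round each stud stands a steel spacer sleeve; at the start the lid's ears are clear of the sleeves by 0.8 to 3.4 mm (drawn each run, alike at all four).
- lid: Loose round metal lid, 133 mm across, 8 mm thick, 1.2 kg, four drilled ears reaching 93 mm from its centre. Origin: centre of its underside, 108 mm above the bench at the start, when it rests on a soft black gasket that gives about 2 N per mm under one knob, 6 N per mm in all. Small fittings within 30 mm of its centre stand up to 16 mm above its top face.
- lid_top (a point): Centre of the lid's top face, level with the ears' top faces, on which the knobs' feet bear. An ear that has met its spacer goes no further: from there a knob's clamping force rises by some 100 N per rad of turning the grip. Wanted on each knob in the end: about 35 N of clamp; under 15 N is loose, over 65 N at any time is overtightened. A knob left above 50 N backs off to 50 N.
- knob_a_grip (a point): Knob a (+x side of the pot), point to grip: on the upright axis, half way up the round black rubber grip, 35 mm across and 22 mm tall (11 mm above and below). Below it a 17 mm steel neck and a 29 mm foot, which does not turn, with its flat underside 31 mm below this point. The point sinks with the knob. All four knobs are alike and stay where they are left.
- knob_b_grip (a point): Knob b (+y side), the same point as on knob a. Right-hand thread: clockwise seen from above tightens, 20 mm down per turn (3.2 mm per rad). The knobs start 0.5 to 1.6 mm clear of the lid, each differently. A foot touches the resting lid when this point is 147 mm above the bench, 31 mm above the lid's top face.
- knob_c_grip (a point): Knob c (-x side), the same point as on knob a. A loose knob turns with 0.16 N m; the turning torque grows by 0.0032 N m per newton of clamping force: 15 N takes 0.21 N m, 35 N 0.27, 65 N 0.37. Just after a stop the reading is 0.03 to 0.05 N m lower (more after a long quick turn), as the rubber eases back: there 0.22 to 0.23 N m means about 35 N.
- knob_d_grip (a point): Knob d (-y side), the same point as on knob a. The soft rubber grip twists on the knob's steel core by 1 rad per 0.8 N m, so the core follows 0.2 rad late when loose and 0.35 rad late when tight, and the rubber springs back when let go. A grip of 30 N holds without slip at these torques; a grip under 15 N may slip round the knob.
- mixing_cup: Pale mixing cup, 71 mm across, 84 mm tall, standing behind the pot; origin at the centre of its underside. Leave alone.
- air_coupler: Small brass-coloured air coupler lying down, 23 x 56 x 23 mm; origin at the centre of its underside. Leave alone.
- bulb_box: Small carton of bulbs, 56 x 90 x 46 mm; origin at the centre of its underside. Leave alone.

How it is judged (in metres and radians):
On the way, in this order (a step that is already met when the one before it is completed fails the run):
1. first pass: two opposite knobs are down on the lid while the other two are still loose (((z of each of knob_a_grip, knob_c_grip in the frame of pot below 0.147 m and z of each of knob_b_grip, knob_d_grip in the frame of pot above 0.147 m and contact force between each of knob_a, knob_c and lid below 12 N) or (z of each of knob_b_grip, knob_d_grip in the frame of pot below 0.147 m and z of each of knob_a_grip, knob_c_grip in the frame of pot above 0.147 m and contact force between each of knob_b, knob_d and lid below 12 N))), for 0.2 s.
2. first pass done: all four knobs are down on the lid and none is tight yet (clamp under 12 N) (z of each of knob_a_grip, knob_b_grip, knob_c_grip, knob_d_grip in the frame of pot below 0.147 m and contact force between each of knob_a, knob_b, knob_c, knob_d and lid below 12 N), for 0.2 s.
3. second pass: two opposite knobs are tight (clamp over 15 N) while the other two are not yet (((contact force between each of knob_a, knob_c and lid above 15 N and contact force between each of knob_b, knob_d and lid below 12 N) or (contact force between each of knob_b, knob_d and lid above 15 N and contact force between each of knob_a, knob_c and lid below 12 N))), for 0.2 s.
At the end, for the whole second after the job is handed in: All four knobs clamp the lid with more than 15 N each, the lid is level within 0.004 rad and drawn down onto the spacers (at least 1 mm below its start), and the knobs are released (contact force between each of knob_a, knob_b, knob_c, knob_d and lid above 15 N and angle between lid's own z axis and vertical below 0.004 rad and z of lid in the frame of pot below 0.1075 m and contact force between the fingers and anything else below 0.5 N and linear speed of lid below 0.01 m/s); the robot touches nothing.
It fails at once if a knob is overtightened: it clamps the lid with more than 65 N (contact force between any of knob_a, knob_b, knob_c, knob_d and lid above 65 N).
It fails at once if the fingers press on the lid with more than 15 N (contact force between the fingers and lid above 15 N).
It fails at once if another thing on the bench is moved by more than 20 mm (distance of any of mixing_cup, air_coupler, bulb_box from where it was at the start of the episode above 0.02 m).
It also fails if it takes over 72 s, if anything falls off the work surface, if the arm or the gripper's body presses on something with over 40 N, if the wrist force passes 120 N, or if a joint passes its speed limit or range.

ROBOT

A 6-joint arm with a two-finger parallel gripper is mounted at the origin on a cart in front of the work surface, level with it; the furniture and walls round the work are solid. World frame = base frame: x ahead of the robot, y to its left, z up, the work surface at z = 0. Lengths are in mm, angles in rad, forces in N, time in s.
With the tool pointing down it reaches from about 350 to 875 mm from the base axis. Payload 4.2 kg.
Tool frame: the origin (TCP) lies midway between the tips of the shut fingers; the grasp point (between the pads) lies 19 mm behind it; z points along the fingers, y is the direction in which the jaws open and shut (so a half turn about z gives the same grasp; the last joint's range is limited). The gripper opens to 85 mm and grips with 20 to 120 N. Pads are 22 mm wide; open, the fingers measure 114 mm over their backs; the gripper's body (76 mm by 85 mm) begins 54 mm behind the grasp point. The pads swing forward as they close: fully open they stand 13 mm farther back than shut.
Start: joints at [-0.881, 0.385, 0.008, 0, -1.194, -0.259], TCP at [261.011, -567.867, 231.312] pointing down, gripper open.
Joint ranges: [-3.14, 3.14], [-1.21, 2.06], [-1.07, 1.41], [-3.16, 2.05], [-2.99, -0.16], [-3.1, 3.1]. Speed limits (rad/s): [2.79, 2.79, 3.14, 3.14, 3.14, 3.14].

INTERFACE

Orientations are given as a unit quaternion [x, y, z, w].
In Python, from bench import arm gives the robot as it stands. The module is installed in compiled form; this text tells all that it offers.
- The arm moves only by the tool drive_tool, never from a script. Its argument "moves" is a list that holds one entry, the list of rows, each a list of 7 numbers: the opening, from 0 (shut) to 1 (fully open), then the shift along the tool's x, y, z in m, then the turn, a rotation vector about the tool's x, y, z in rad. In form: [[[hand, dx, dy, dz, wx, wy, wz], ...]]. A call has 1 to 20 rows; each row shifts and turns the pose as measured when the row begins, along the tool's axes as they then stand; what a row does not reach is not made up. A row lasts 1/10 s, in which the tool goes at most 50 mm and 8.59 degrees, less where a joint would pass 70% of its speed; a pose out of reach is approached as far as the arm can. A call with a gripper value outside its range is refused whole. The fingers move at their own pace and stop on an object; the grip force is fixed at half the most. Time passes only in rows, so rows that do not move let the fingers close. It gives the time, the measured TCP pose, the force and the opening at its end, in the units of the state.
- arm.read_state(): the state, without advancing time (a new reading comes with each control period).
- arm.get_image(name): name is "scene" or "top" or "wrist"; returns (picture, depth): 400x640x3 uint8, red, green, blue; 400x640 float32, mm along the optical axis (not along the pixel's ray), 0 where there is no reading.
- arm.camera_params(name): a dict with "fov_y" (degrees; the focal length in pixels is half the picture's height over the tangent of half this angle, whatever the lens; pixels are square), "cx", "cy" (the principal point, pixels), "world_from_camera" (4x4, takes a point from camera to world coordinates); the wrist camera has in their place "T_tool_cam" (4x4, takes a point from camera to tool coordinates, whose origin is the TCP and whose axes are the flange's). Camera axes: x right, y down, z forward; pixel columns grow to the right and rows downward; lengths in mm; the calibration is good to about 2 mm. A picture is of the moment at which its call begins: read the wrist's pose just before it. camera_params takes no time and is no camera call.
- arm.job_done(): hands the job in, once; it reports no verdict.
The state is a dict: "clock": time; "joints": joint angles; "joint_vel": joint speeds; "joint_efforts": joint torques, N m; "position": TCP position; "ee_rot": TCP orientation; "contact_force": force on the tool from outside, world axes, zero at the start; "wrist_torque": the same for the moment, N m; "gripper_width": finger opening in mm.
Only numpy, scipy, OpenCV 4.12 (cv2) and the standard library are available. Lean on these libraries where they do the work, as an engineer would, in place of code of your own. Each camera call takes 0.05 s, during which the arm holds its last target.

## Working session

There is one attempt and no reset: what is moved stays moved. The work goes in short steps, Python scripts to look and compute and a tool call to move; the robot and the scene stay as the last step left them, time stands still between calls to the robot, and variables do not carry over. Pictures are saved under pics/ and viewed, and the job is handed in when it is done.

Besides the shell and the picture viewer there is one more tool, called after "Emit:" as name([rows], argument=value, ...), one row to a line, values as JSON. drive_tool: Moves the arm, as the interface text tells. Its arguments: {"type":"object","properties":{"moves":{"type":"array","items":{"type":"array","items":{"type":"array","items":{"type":"number"}}}}},"required":["moves"]}

```bash
mkdir -p pics; cat > h.py <<'E'
import numpy as np, cv2
from bench import arm
def snap(name,tag):
    im,d=arm.get_image(name); cv2.imwrite(f'pics/{tag}.png',im[:,:,::-1]); np.save(f'pics/{tag}.npy',d); return im,d
E
python3 - <<'E'
from h import *
for n in ['scene','top']:
    snap(n,n+'0'); p=arm.camera_params(n); print(n,p)
print(arm.read_state())
E
```

```text
scene {'fov_y': 42.77144067470725, 'cx': 320.0727468907121, 'cy': 199.516188944975, 'world_from_camera': array([[-6.67288821e-01, -2.91504221e-01,  6.85383775e-01,
        -1.11640644e+02],
       [-7.44527484e-01,  2.85920529e-01, -6.03264683e-01,
         8.22746693e+02],
       [-2.01110895e-02, -9.12838836e-01, -4.07824477e-01,
         5.36576431e+02],
       [ 0.00000000e+00,  0.00000000e+00,  0.00000000e+00,
         1.00000000e+00]])}
top {'fov_y': 49.784890125968005, 'cx': 328.4368255562945, 'cy': 199.19356627320016, 'world_from_camera': array([[-1.69335880e-01, -9.64116088e-01,  2.04464004e-01,
         3.87438103e+02],
       [-9.85557734e-01,  1.65892848e-01, -3.39928899e-02,
         1.91630677e+02],
       [-1.14602397e-03, -2.07267297e-01, -9.78283678e-01,
         9.61637532e+02],
       [ 0.00000000e+00,  0.00000000e+00,  0.00000000e+00,
         1.00000000e+00]])}
{'clock': 0.1, 'joints': array([-8.81407149e-01,  3.85506477e-01,  6.76422324e-03, -4.08246021e-04,
       -1.19398733e+00, -2.58580161e-01]), 'joint_vel': array([ 0.00056818, -0.0030648 ,  0.00340144,  0.00178653,  0.00103902,
       -0.00029346]), 'joint_efforts': array([-2.53028538e-04, -3.93318272e+01,  1.88929653e+01,  4.19802457e+00,
       -2.61313777e-03, -7.41874231e-06]), 'position': array([ 260.78959406, -567.42742278,  230.31942258]), 'ee_rot': array([-2.13668950e-01,  9.76905630e-01,  9.46661829e-04, -2.72389205e-04]), 'contact_force': array([-1.30592636,  0.8640915 , -0.35199086]), 'wrist_torque': array([-0.06358931, -0.01450094,  0.00681262]), 'gripper_width': 85.2545109664323}
```

View pics/scene0.png

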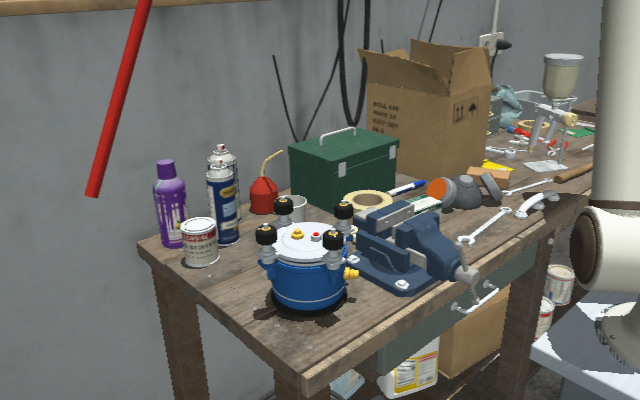

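View pics/top0.png

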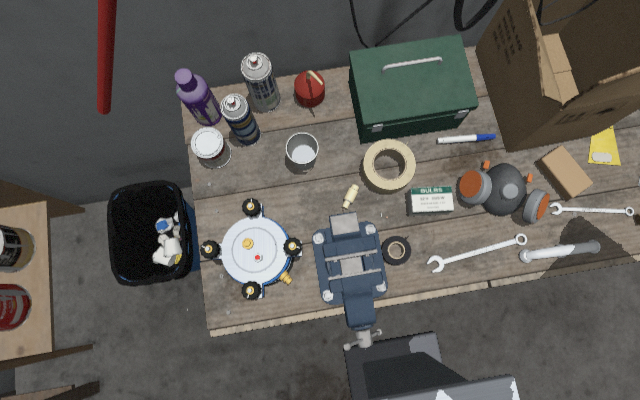

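```bash
cat >> h.py <<'E'
def cloud(name,d,T=None):
    p=arm.camera_params(name); f=200/np.tan(np.radians(p['fov_y'])/2)
    v,u=np.mgrid[0:400,0:640]
    X=np.stack([(u-p['cx'])/f*d,(v-p['cy'])/f*d,d,np.ones_like(d)],-1)
    T=p['world_from_camera'] if T is None else T
    return (X@T.T)[...,:3]
E
python3 - <<'E'
from h import *
for n,t,bl in [('top','top0',[(253,208),(210,250),(251,291),(293,247)]),('scene','scene0',[])]:
    im=cv2.imread(f'pics/{t}.png');d=np.load(f'pics/{t}.npy');P=cloud(n,d)
    z=P[...,2]
    m=((im.max(2)<60)&(z>140)&(z<180)&(d>0)).astype(np.uint8)
    k,l,s,c=cv2.connectedComponentsWithStats(m)
    for i in range(1,k):
        if s[i,4]>30:
            q=P[l==i]; top=q[q[:,2]>np.percentile(q[:,2],60)]
            print(n,s[i],c[i].round(1),q.mean(0).round(1),q.min(0).round(1),q.max(0).round(1), 'top',((top.min(0)+top.max(0))/2).round(1))
d=np.load('pics/top0.npy');P=cloud('top',d)
for u,v in [(250,250),(345,225),(345,260),(302,150),(390,165),(430,200),(287,278),(390,250),(110,50),(350,195),(430,85)]: print(u,v,P[v,u].round(0))
E
```

```text
top [584   0  48  73 784] [610.7  34.8] [ 798.9 -469.6  160.1] [ 713.6 -475.2  140. ] [ 894.9 -446.3  179.9] top [ 796.1 -463.9  171.9]
top [536   5  11  11  56] [539.9   9.7] [ 882.3 -344.3  155.8] [ 877.9 -361.5  140.4] [ 899.8 -330.3  179.4] top [ 880.2 -337.7  168.6]
top [376   8  20  16 170] [385.6  16.2] [920.1 -20.3 159.3] [917.7 -39.4 140.1] [ 9.229e+02 -8.000e-01  1.799e+02] top [920.3 -23.6 171.1]
top [454  14  30  17 209] [466.9  23.1] [ 874.6 -183.1  160.8] [ 871.  -210.9  140.8] [ 882.2 -149.9  179.9] top [ 876.7 -180.4  172.2]
top [497  16  16  29 168] [504.9  30.3] [ 846.7 -258.2  158. ] [ 816.9 -260.7  140.1] [ 876.8 -256.   179.6] top [ 846.5 -258.3  171.3]
top [375  34  16  12  51] [382.   39.2] [867.6  -1.8 161.9] [863.7 -15.9 141. ] [871.3  10.6 179.1] top [867.2  -9.5 172.7]
top [358  37   9  10  33] [362.   41.9] [869.6  39.5 160.2] [867.6  30.  141.7] [871.6  48.9 178.2] top [870.   44.3 171.6]
top [505  41  10  24  89] [509.9  51.4] [ 799.4 -257.7  155.3] [ 778.7 -260.2  140.4] [ 818.9 -255.4  173.5] top [ 800.7 -258.2  166.9]
top [227 107  23  17  47] [239.5 
[... 927 characters left out ...]
40.2] [493.2 266.2 160.5] top [477.1 252.5 157.5]
scene [256 225  21  19 265] [266.2 235.5] [490.9 409.3 151.4] [481.3 390.4 140. ] [509.4 420.5 160.4] top [494.9 405.1 157.4]
scene [570 225  28  51 713] [582.3 253.2] [117.2 123.3 160.4] [ 89.8  59.  140. ] [158.3 144.9 180. ] top [124.1 101.5 172.2]
scene [323 230  21  20 287] [332.6 240.4] [404.8 343.9 151.6] [394.1 323.7 140. ] [425.5 354.7 160.8] top [410.7 338.7 157.9]
250 250 [490. 330. 119.]
345 225 [509. 138.  99.]
345 260 [442. 149.  67.]
302 150 [706. 199.  25.]
390 165 [645.   3.  -2.]
430 200 [540. -57.  46.]
287 278 [427. 272.  62.]
390 250 [451.  43.  -1.]
110 50 [814. 471. 342.]
350 195 [585. 110.  22.]
430 85 [760. -84. 142.]
```

Emit:
drive_tool([
  [[1,-0.03,0.037,-0.005,0,0,0],[1,-0.03,0.037,-0.005,0,0,0],[1,-0.03,0.037,-0.005,0,0,0],[1,-0.03,0.037,-0.005,0,0,0],[1,-0.03,0.037,-0.005,0,0,0],[1,-0.03,0.037,-0.005,0,0,0],[1,-0.03,0.037,-0.005,0,0,0],[1,-0.03,0.037,-0.005,0,0,0],[1,-0.03,0.037,-0.005,0,0,0],[1,-0.03,0.037,-0.005,0,0,0],[1,-0.03,0.037,-0.005,0,0,0],[1,-0.03,0.037,-0.005,0,0,0],[1,-0.03,0.037,-0.005,0,0,0],[1,-0.03,0.037,-0.005,0,0,0],[1,-0.03,0.037,-0.005,0,0,0],[1,-0.03,0.037,-0.005,0,0,0],[1,-0.03,0.037,-0.005,0,0,0],[1,-0.03,0.037,-0.005,0,0,0]],
])

```text
clock: 1.9
position: [476.5, 289.9, 321.2]
ee_rot: [-0.21, 0.978, 0.006, -0.003]
contact_force: [-0.2, -0.3, 0.8]
gripper_width: 85.4
```

```bash
python3 - <<'E'
from h import *
from scipy.spatial.transform import Rotation as R
s=arm.read_state(); print(s['joints'].round(3),s['position'],s['ee_rot'],s['wrist_torque'])
p=arm.camera_params('wrist');print(p)
im,d=snap('wrist','w1')
T=np.eye(4);T[:3,:3]=R.from_quat(s['ee_rot']).as_matrix();T[:3,3]=s['position'];np.save('pics/w1T.npy',T)
E
```

```text
[ 0.83   0.221  0.004 -0.014 -1.352 -1.975] [476.49907865 289.9150138  321.24135831] [-0.20966505  0.97774932  0.00602657 -0.00324248] [-0.0600867  -0.13782842 -0.00229304]
{'fov_y': 59.99176940068531, 'cx': 314.9773704629954, 'cy': 198.32812776083514, 'T_tool_cam': array([[-3.60560547e-04, -9.54308898e-01, -2.98821682e-01,
         7.63370514e+01],
       [ 9.99999512e-01, -6.92318288e-05, -9.85510215e-04,
         3.33679855e-01],
       [ 9.19793196e-04, -2.98821892e-01,  9.54308457e-01,
        -1.41678394e+02],
       [ 0.00000000e+00,  0.00000000e+00,  0.00000000e+00,
         1.00000000e+00]])}
```

View pics/w1.png

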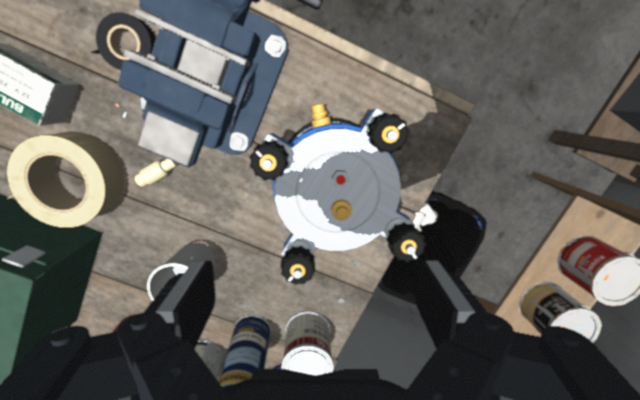

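```bash
python3 - <<'E'
from h import *
im=cv2.imread('pics/w1.png');d=np.load('pics/w1.npy');T=np.load('pics/w1T.npy')
P=cloud('wrist',d,T@arm.camera_params('wrist')['T_tool_cam'])
z=P[...,2]; 
lid=P[150:230,290:390].reshape(-1,3); lid=lid[(lid[:,2]>100)&(lid[:,2]<130)]
print('lid z',np.median(lid[:,2]),np.std(lid[:,2]), np.linalg.lstsq(np.c_[lid[:,:2]-[489,322],np.ones(len(lid))],lid[:,2],rcond=None)[0])
for u,v in [(268,160),(388,132),(297,264),(407,241)]:
    q=P[v-24:v+25,u-24:u+25]; I=im[v-24:v+25,u-24:u+25]
    m=(q[...,2]>140)&(q[...,2]<180)
    qq=q[m]; zz=qq[:,2]; h,e=np.histogram(zz,bins=np.arange(140,180,1))
    print(u,v,m.sum(),h[:36])
    t=qq[(zz>np.percentile(zz,40))]
    (cx,cy),r=cv2.minEnclosingCircle(t[:,:2].astype(np.float32)); print(cx,cy,r,np.median(zz))
E
python3 - <<'E'
import cv2
im=cv2.imread('pics/w1.png')[100:300,230:450]
cv2.imwrite('pics/w1c.png',cv2.resize(im,None,fx=3,fy=3)[:600,:660])
E
```

```text
lid z 117.17710202225874 2.645842399121244 [ 8.77289528e-03 -2.46010207e-03  1.17173813e+02]
268 160 1189 [  4   5   4   8   6   8   5   8   9   5   6  10  12   5  12  44  76  98
 292 359 132   9   0   4   2   7  25  29   5   0   0   0   0   0   0   0]
478.6896667480469 246.67979431152344 15.301299095153809 158.9446213360477
388 132 1270 [  6  12   5   6   4  11  10   4   8   7   9  10  11  11  23  63  92 133
 375 326  64   6   3   2   1   9  26  27   6   0   0   0   0   0   0   0]
412.5242614746094 334.55987548828125 15.312023162841797 158.6205057559497
297 264 1049 [ 12  11  20  11  15  16  13  18  13  15  12  13  21  12  20  31  58  58
 150 291 154  21   2   4   6   3  18  24   7   0   0   0   0   0   0   0]
566.4489135742188 313.00189208984375 15.59714412689209 159.03233725668895
407 241 1098 [ 16  14  17  14  14  14  17  16  17  14  21  19  16  18  36  60  77 140
 320 152  14   5   4   5   5   8  28  16   1   0   0   0   0   0   0   0]
499.3774719238281 400.56939697265625 16.2552490234375 158.03526471048346
```

View pics/w1c.png

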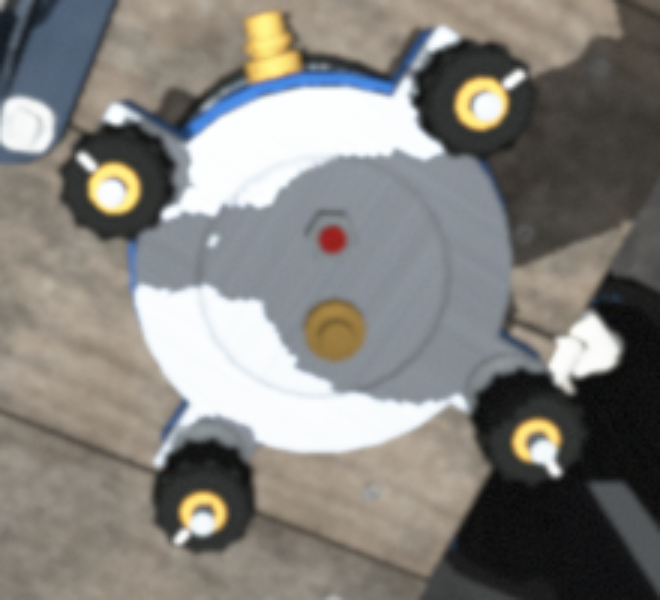

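```bash
cat >> h.py <<'E'
from scipy.spatial.transform import Rotation as R
def wsnap(tag):
    s=arm.read_state(); im,d=snap('wrist',tag)
    T=np.eye(4);T[:3,:3]=R.from_quat(s['ee_rot']).as_matrix();T[:3,3]=s['position'];np.save(f'pics/{tag}T.npy',T)
def wload(tag):
    im=cv2.imread(f'pics/{tag}.png');d=np.load(f'pics/{tag}.npy');T=np.load(f'pics/{tag}T.npy')
    return im,cloud('wrist',d,T@arm.camera_params('wrist')['T_tool_cam'])
def prof(P,im,c,o=(489,322)):
    c=np.array(c);o=np.array(o)
    r=np.hypot(P[...,0]-c[0],P[...,1]-c[1]); z=P[...,2]; dark=im.max(2)<75
    out=[]
    for a,b in [(6.5,8.5),(8.5,10.5),(10.5,12.5),(12.5,14.5),(14.5,16.5)]:
        m=(r>a)&(r<b)&(z>150)&(z<164)&dark; out.append((int(m.sum()),round(float(np.median(z[m])),2) if m.any() else None, round(float(np.std(z[m])/max(1,m.sum())**.5),2)))
    rl=np.hypot(P[...,0]-o[0],P[...,1]-o[1])
    m=(rl>33)&(rl<64)&(z>108)&(z<125)&~dark
    A=np.c_[P[m][:,:2]-o,np.ones(m.sum())]; w=np.linalg.lstsq(A,z[m],rcond=None)[0]
    w2=w; res=z[m]-A@w; A=A[abs(res)<2.5]; zz=z[m][abs(res)<2.5]; w=np.linalg.lstsq(A,zz,rcond=None)[0]
    return out,(w@np.r_[c-o,1]).round(2),w.round(4),m.sum(),res.std().round(2)
E
python3 - <<'E'
from h import *
im,P=wload('w1')
for n,c in dict(K1=(566.5,313),K2=(478.5,246.5),K3=(499.4,400.2),K4=(412.3,334)).items(): print(n,prof(P,im,c))
E
```

```text
K1 ([(3, 160.06, 0.19), (77, 159.72, 0.08), (125, 159.7, 0.06), (156, 159.32, 0.06), (176, 156.85, 0.19)], np.float64(115.39), array([1.200000e-03, 1.800000e-03, 1.153112e+02]), np.int64(8063), np.float64(1.46))
K2 ([(7, 160.01, 0.18), (112, 159.36, 0.07), (173, 159.37, 0.06), (199, 159.23, 0.05), (178, 157.28, 0.14)], np.float64(115.16), array([1.200000e-03, 1.800000e-03, 1.153112e+02]), np.int64(8063), np.float64(1.46))
K3 ([(20, 158.42, 0.13), (87, 158.59, 0.07), (127, 158.71, 0.06), (180, 158.28, 0.11), (209, 155.78, 0.16)], np.float64(115.46), array([1.200000e-03, 1.800000e-03, 1.153112e+02]), np.int64(8063), np.float64(1.46))
K4 ([(25, 158.96, 0.16), (124, 159.01, 0.06), (177, 159.02, 0.05), (223, 158.74, 0.05), (210, 156.68, 0.14)], np.float64(115.24), array([1.200000e-03, 1.800000e-03, 1.153112e+02]), np.int64(8063), np.float64(1.46))
```

```bash
cat >> h.py <<'E'
K=dict(K1=(566.5,313.0),K4=(411.9,333.8),K3=(499.7,400.7),K2=(478.7,246.1))
def Rdown(ydeg):
    a=np.radians(ydeg); y=np.array([np.cos(a),np.sin(a),0]); z=np.array([0,0,-1.]); return np.stack([np.cross(y,z),y,z],1)
def plan(pos,ydeg,n=None,hand=1,vmax=45,wmax=.145):
    s=arm.read_state(); p=np.array(s['position']); R0=R.from_quat(s['ee_rot'])
    pos=np.array(pos,float)
    best=min([(R0.inv()*R.from_matrix(Rdown(ydeg))).as_rotvec() for _ in [0]],key=np.linalg.norm)
    D=np.linalg.norm(pos-p); A=np.linalg.norm(best)
    n=n or int(max(np.ceil(D/vmax),np.ceil(A/wmax),1))
    rows=[]
    for k in range(n):
        Rk=R0*R.from_rotvec(best*k/n)
        t=Rk.inv().apply((pos-p)/n)/1000
        rows.append([hand]+[round(float(x),4) for x in t]+[round(float(x),3) for x in best/n])
    print('from',p.round(1),'yang',np.degrees(np.arctan2(*R0.as_matrix()[[1,0],1])).round(1),'tilt',R0.as_matrix()[:2,2].round(4),'j6',s['joints'][5].round(3),'n',n,'clk',round(s['clock'],2),'w',round(s['gripper_width'],1))
    for r in rows: print(r,end=',')
    print()
def st():
    s=arm.read_state(); Rm=R.from_quat(s['ee_rot']).as_matrix()
    print(round(s['clock'],2),s['position'].round(1),'yang',np.degrees(np.arctan2(Rm[1,1],Rm[0,1])).round(1),'tilt',Rm[:2,2].round(4),'j6',s['joints'][5].round(3),'F',s['contact_force'].round(2),'M',s['wrist_torque'].round(3),'w',round(s['gripper_width'],1))
E
python3 -c "
from h import *
plan((566.5,313,190),-142)"
```

```text
from [478.9 296.1 320.4] yang 114.4 tilt [-0.0064  0.0125] j6 -1.976 n 13 clk 1.95 w 85.6
[1, -0.0067, -0.0017, 0.01, 0.001, 0.001, -0.139],[1, -0.0064, -0.0026, 0.01, 0.001, 0.001, -0.139],[1, -0.006, -0.0035, 0.01, 0.001, 0.001, -0.139],[1, -0.0054, -0.0043, 0.01, 0.001, 0.001, -0.139],[1, -0.0048, -0.005, 0.01, 0.001, 0.001, -0.139],[1, -0.0041, -0.0056, 0.01, 0.001, 0.001, -0.139],[1, -0.0033, -0.0061, 0.01, 0.001, 0.001, -0.139],[1, -0.0024, -0.0065, 0.01, 0.001, 0.001, -0.139],[1, -0.0015, -0.0067, 0.01, 0.001, 0.001, -0.139],[1, -0.0005, -0.0069, 0.01, 0.001, 0.001, -0.139],[1, 0.0004, -0.0069, 0.01, 0.001, 0.001, -0.139],[1, 0.0013, -0.0067, 0.01, 0.001, 0.001, -0.139],[1, 0.0023, -0.0065, 0.01, 0.001, 0.001, -0.139],
```

Emit:
drive_tool([
  [[0.7,-0.0067,-0.0017,0.01,0.001,0.001,-0.139],[0.7,-0.0064,-0.0026,0.01,0.001,0.001,-0.139],[0.7,-0.006,-0.0035,0.01,0.001,0.001,-0.139],[0.7,-0.0054,-0.0043,0.01,0.001,0.001,-0.139],[0.7,-0.0048,-0.005,0.01,0.001,0.001,-0.139],[0.7,-0.0041,-0.0056,0.01,0.001,0.001,-0.139],[0.7,-0.0033,-0.0061,0.01,0.001,0.001,-0.139],[0.7,-0.0024,-0.0065,0.01,0.001,0.001,-0.139],[0.7,-0.0015,-0.0067,0.01,0.001,0.001,-0.139],[0.7,-0.0005,-0.0069,0.01,0.001,0.001,-0.139],[0.7,0.0004,-0.0069,0.01,0.001,0.001,-0.139],[0.7,0.0013,-0.0067,0.01,0.001,0.001,-0.139],[0.7,0.0023,-0.0065,0.01,0.001,0.001,-0.139]],
])

```text
clock: 3.25
position: [565.4, 319.2, 176.4]
ee_rot: [0.915, -0.403, -0.003, 0.006]
contact_force: [-0.7, -0.7, 0.3]
gripper_width: 59.8
```

```bash
python3 -c "
from h import *
st(); wsnap('w2'); st(); plan((566.5,313,160),-142)
im,P=wload('w2')
print(prof(P,im,K['K1']))"
```

```text
3.25 [565.4 319.2 176.4] yang -137.5 tilt [-0.0095 -0.0087] j6 -0.02 F [-0.67 -0.67  0.29] M [ 0.025 -0.04  -0.03 ] w 59.8
3.3 [565.2 318.8 173.9] yang -137.3 tilt [-0.0123 -0.0106] j6 -0.016 F [ 0.68  0.54 -1.71] M [ 0.084 -0.078  0.028] w 59.7
from [565.2 318.8 173.9] yang -137.3 tilt [-0.0123 -0.0106] j6 -0.016 n 1 clk 3.3 w 59.7
[1, 0.0051, 0.0028, 0.014, 0.016, -0.0, 0.082],
([(199, 159.58, 0.05), (431, 159.56, 0.03), (501, 159.61, 0.03), (630, 159.31, 0.03), (660, 157.33, 0.09)], np.float64(115.52), array([2.900000e-03, 4.900000e-03, 1.153455e+02]), np.int64(13906), np.float64(1.46))
```

View pics/w2.png

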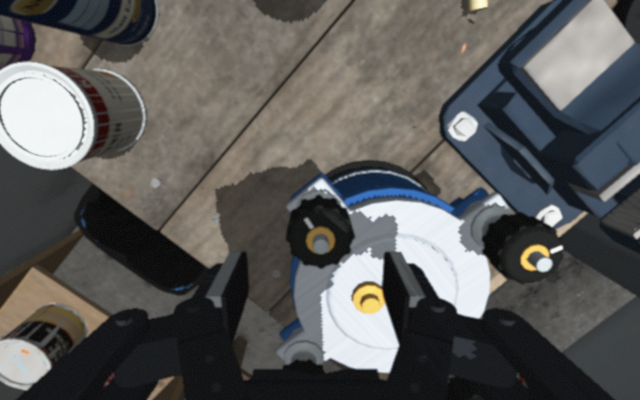

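Emit:
drive_tool([
  [[0.7,0.0051,0.0028,0.014,0.016,0,0],[0.7,0,0,0.014,0,0,0],[0.7,0,0,0.014,0,0,0]],
])

```text
clock: 3.6
position: [567.0, 312.9, 131.2]
ee_rot: [0.915, -0.405, 0.0, -0.001]
contact_force: [0.2, 0.1, -1.0]
gripper_width: 59.4
```

```bash
python3 -c "
from h import *
st(); plan((566.5,313,128),-137)"
```

```text
3.6 [567.  312.9 131.2] yang -137.7 tilt [0.0007 0.0012] j6 -0.015 F [ 0.18  0.13 -0.97] M [ 0.011 -0.005  0.017] w 59.4
from [567.  312.9 131.2] yang -137.7 tilt [0.0007 0.0012] j6 -0.015 n 1 clk 3.6 w 59.4
[1, -0.0004, 0.0003, 0.0032, -0.001, 0.0, -0.013],
```

Close on K1.

Emit:
drive_tool([
  [[0.7,0,0,0.002,0,0,0],[0.38,0,0,0,0,0,0],[0.3,0,0,0,0,0,0],[0.3,0,0,0,0,0,0]],
])

```text
clock: 4.0
position: [566.9, 313.0, 128.1]
ee_rot: [0.914, -0.407, -0.0, -0.0]
contact_force: [1.0, -0.6, -4.5]
gripper_width: 33.8
```

```bash
python3 -c "
from h import *
st()"
```

```text
4.0 [566.9 313.  128.1] yang -138.0 tilt [0.0001 0.0008] j6 -0.02 F [ 0.95 -0.59 -4.53] M [-0.287 -0.13  -0.046] w 33.8
```

Emit:
drive_tool([
  [[0,0,0,0.0001,0,0,0.1],[0,0,0,0.0004,0,0,0.14],[0,0,0,0.0004,0,0,0.14],[0,0,0,0.0004,0,0,0.14],[0,0,0,0.0004,0,0,0.1]],
])

```text
clock: 4.5
position: [566.4, 313.0, 126.7]
ee_rot: [0.738, -0.675, -0.0, 0.0]
contact_force: [1.2, 0.5, -1.9]
gripper_width: 33.6
```

```bash
python3 -c "
from h import *
st()"
```

```text
4.5 [566.4 313.  126.7] yang -174.9 tilt [-0.0008  0.0005] j6 -0.665 F [ 1.2   0.53 -1.91] M [ 0.143 -0.26   0.188] w 33.6
```

Emit:
drive_tool([
  [[0,0,0,0.0004,0,0,0.11],[0,0,0,0.0003,0,0,0.08],[0,0,0,0,0,0,0]],
])

```text
clock: 4.8
position: [566.3, 313.1, 126.1]
ee_rot: [-0.667, 0.745, 0.001, -0.0]
contact_force: [1.5, 1.1, -3.4]
gripper_width: 33.6
```

```bash
python3 -c "
from h import *
st()"
```

```text
4.8 [566.3 313.1 126.1] yang 173.7 tilt [-0.001   0.0007] j6 -0.863 F [ 1.52  1.11 -3.38] M [ 0.072 -0.325  0.151] w 33.6
```

Emit:
drive_tool([
  [[0.7,0,0,0,0,0,0],[0.7,0,0,-0.003,0,0,0],[0.7,0,0,-0.025,0,0,0],[0.7,0,0,-0.025,0,0,0]],
])

```text
clock: 5.2
position: [564.3, 311.5, 178.4]
ee_rot: [-0.669, 0.744, 0.001, -0.005]
contact_force: [0.1, 0.1, -0.2]
gripper_width: 59.5
```

```bash
python3 -c "
from h import *
st(); plan((411.9,333.8,180),-138)"
```

```text
5.2 [564.3 311.5 178.4] yang 173.9 tilt [-0.0078 -0.0048] j6 -0.859 F [ 0.12  0.07 -0.2 ] M [ 0.024 -0.069 -0.016] w 59.5
from [564.3 311.5 178.4] yang 173.9 tilt [-0.0078 -0.0048] j6 -0.859 n 6 clk 5.2 w 59.5
[1, -0.001, 0.0257, -0.0001, 0.002, -0.0, -0.14],[1, -0.0046, 0.0253, -0.0001, 0.002, -0.0, -0.14],[1, -0.0081, 0.0244, -0.0002, 0.002, -0.0, -0.14],[1, -0.0114, 0.023, -0.0002, 0.002, -0.0, -0.14],[1, -0.0145, 0.0212, -0.0002, 0.002, -0.0, -0.14],[1, -0.0173, 0.019, -0.0002, 0.002, -0.0, -0.14],
```

Emit:
drive_tool([
  [[0.7,-0.001,0.0257,0,0.002,0,-0.14],[0.7,-0.0046,0.0253,0,0.002,0,-0.14],[0.7,-0.0081,0.0244,0,0.002,0,-0.14],[0.7,-0.0114,0.023,0,0.002,0,-0.14],[0.7,-0.0145,0.0212,0,0.002,0,-0.14],[0.7,-0.016,0.016,0,0.002,0,-0.1]],
])

```text
clock: 5.8
position: [414.8, 334.0, 187.6]
ee_rot: [0.912, -0.409, 0.006, -0.007]
contact_force: [0.2, 0.4, 0.5]
gripper_width: 59.8
```

```bash
python3 -c "
from h import *
st(); wsnap('w3'); plan((411.9,333.8,130),-138,n=3)
im,P=wload('w3')
for k in K: print(k,prof(P,im,K[k]))"
```

```text
5.8 [414.8 334.  187.6] yang -138.3 tilt [0.0163 0.009 ] j6 -0.265 F [0.23 0.36 0.48] M [ 0.014  0.046 -0.013] w 59.8
from [412.3 333.9 187.8] yang -138.1 tilt [0.0149 0.0091] j6 -0.264 n 3 clk 5.85 w 59.6
[1, -0.0001, 0.0004, 0.0193, -0.006, -0.001, -0.0],[1, -0.0001, 0.0003, 0.0193, -0.006, -0.001, -0.0],[1, -0.0001, 0.0002, 0.0193, -0.006, -0.001, -0.0],
K1 ([(66, 157.56, 0.08), (278, 157.64, 0.04), (346, 157.68, 0.04), (461, 157.47, 0.04), (614, 155.7, 0.08)], np.float64(115.2), array([-7.000000e-04,  3.900000e-03,  1.152843e+02]), np.int64(25594), np.float64(1.41))
K4 ([(176, 158.89, 0.05), (355, 158.94, 0.03), (453, 158.91, 0.03), (574, 158.49, 0.05), (541, 156.59, 0.1)], np.float64(115.38), array([-7.000000e-04,  3.900000e-03,  1.152843e+02]), np.int64(25594), np.float64(1.41))
K3 ([(124, 158.53, 0.06), (320, 158.58, 0.03), (410, 158.58, 0.03), (679, 158.18, 0.05), (662, 155.41, 0.09)], np.float64(115.58), array([-7.000000e-04,  3.900000e-03,  1.152843e+02]), np.int64(25594), np.float64(1.41))
K2 ([(120, 159.14, 0.06), (421, 159.26, 0.03), (507, 159.3, 0.03), (563, 159.13, 0.03), (584, 158.32, 0.05)], np.float64(115.0), array([-7.000000e-04,  3.900000e-03,  1.152843e+02]), np.int64(25594), np.float64(1.41))
```

View pics/w3.png

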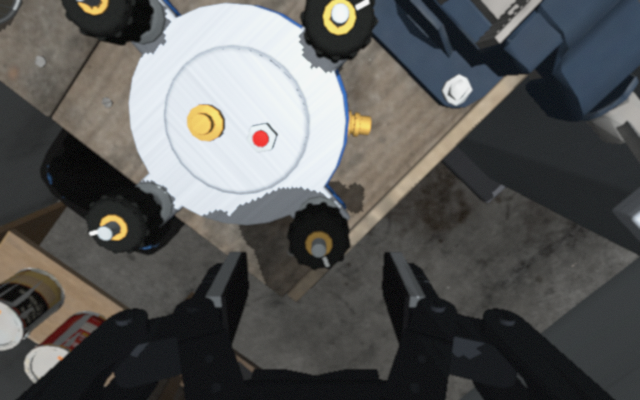

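Emit:
drive_tool([
  [[0.7,0,0.0004,0.019,-0.008,-0.001,0],[0.7,0,0.0002,0.019,-0.006,-0.001,0],[0.7,0,0,0.016,0,0,0],[0.6,0,0,0,0,0,0]],
])

```text
clock: 6.25
position: [411.7, 335.5, 137.6]
ee_rot: [0.914, -0.405, 0.002, -0.005]
contact_force: [0.1, 0.9, -0.2]
gripper_width: 51.7
```

```bash
python3 -c "
from h import *
st(); plan((411.9,333.8,128),-138,n=1)"
```

```text
6.25 [411.7 335.5 137.6] yang -137.7 tilt [0.0078 0.0076] j6 -0.255 F [ 0.14  0.93 -0.24] M [-0.041  0.042  0.012] w 51.7
from [411.7 335.5 137.6] yang -137.7 tilt [0.0078 0.0076] j6 -0.255 n 1 clk 6.25 w 51.7
[1, 0.0014, 0.0011, 0.0096, -0.011, 0.0, 0.004],
```

Emit:
drive_tool([
  [[0.6,0.0014,0.0011,0.0096,-0.011,0,0],[0.4,0,0,0,0,0,0],[0,0,0,0,0,0,0],[0,0,0,0,0,0,0]],
])

```text
clock: 6.65
position: [412.9, 334.4, 130.2]
ee_rot: [0.914, -0.405, 0.0, -0.001]
contact_force: [0.3, 0.4, -2.9]
gripper_width: 33.3
```

```bash
python3 -c "
from h import *
st()"
```

```text
6.65 [412.9 334.4 130.2] yang -137.7 tilt [0.0012 0.0023] j6 -0.248 F [ 0.29  0.36 -2.91] M [0.063 0.023 0.01 ] w 33.3
```

Emit:
drive_tool([
  [[0,0,0,0.0001,0,0,0.1],[0,0,0,0.0004,0,0,0.14],[0,0,0,0.0004,0,0,0.14],[0,0,0,0.0004,0,0,0.13],[0,0,0,0.0004,0,0,0.09],[0,0,0,0,0,0,0.02]],
])

```text
clock: 7.25
position: [412.4, 334.2, 128.8]
ee_rot: [0.74, -0.673, -0.001, -0.001]
contact_force: [-0.5, 0.8, -2.5]
gripper_width: 33.3
```

```bash
python3 -c "
from h import *
st()"
```

```text
7.25 [412.4 334.2 128.8] yang -174.5 tilt [0.0008 0.0029] j6 -0.89 F [-0.54  0.78 -2.47] M [ 0.021 -0.004  0.227] w 33.3
```

Emit:
drive_tool([
  [[0.7,0,0,0,0,0,0],[0.7,0,0,-0.003,0,0,0],[0.7,0,0,-0.025,0,0,0],[0.7,0,0,-0.022,0,0,0]],
])

```text
clock: 7.65
position: [411.9, 333.0, 178.6]
ee_rot: [0.741, -0.671, -0.0, 0.001]
contact_force: [0.6, 0.5, 0.5]
gripper_width: 60.4
```

```bash
python3 -c "
from h import *
st(); plan((478.7,246.1,183),-138)"
```

```text
7.65 [411.9 333.  178.6] yang -174.3 tilt [-0.0018 -0.0012] j6 -0.886 F [0.57 0.47 0.46] M [ 0.109 -0.018 -0.027] w 60.4
from [411.9 333.  178.6] yang -174.3 tilt [-0.0018 -0.0012] j6 -0.886 n 5 clk 7.65 w 60.4
[1, 0.0186, -0.0116, -0.0009, 0.0, -0.0, -0.127],[1, 0.0199, -0.0091, -0.0009, 0.0, -0.0, -0.127],[1, 0.0209, -0.0065, -0.0009, 0.0, -0.0, -0.127],[1, 0.0216, -0.0038, -0.0009, 0.0, -0.0, -0.127],[1, 0.0219, -0.0011, -0.0009, 0.0, -0.0, -0.127],
```

Emit:
drive_tool([
  [[0.7,0.0186,-0.0116,0,0,0,-0.127],[0.7,0.0199,-0.0091,0,0,0,-0.127],[0.7,0.0209,-0.0065,0,0,0,-0.127],[0.7,0.0216,-0.0038,0,0,0,-0.127],[0.7,0.017,-0.0011,0,0,0,-0.09]],
])

```text
clock: 8.15
position: [481.4, 252.9, 186.7]
ee_rot: [0.913, -0.407, 0.003, -0.007]
contact_force: [-0.8, 1.0, 0.5]
gripper_width: 59.8
```

```bash
python3 -c "
from h import *
st(); wsnap('w4'); plan((478.7,246.1,130),-138,n=3)
im,P=wload('w4')
for k in K: print(k,prof(P,im,K[k]))"
```

```text
8.15 [481.4 252.9 186.7] yang -138.0 tilt [0.0101 0.0102] j6 -0.05 F [-0.76  0.99  0.46] M [-0.002 -0.021 -0.003] w 59.8
from [482.4 251.7 186.8] yang -138.0 tilt [0.0105 0.0097] j6 -0.047 n 3 clk 8.2 w 59.9
[1, 0.0006, 0.0024, 0.0189, -0.005, 0.0, -0.0],[1, 0.0006, 0.0024, 0.0189, -0.005, 0.0, -0.0],[1, 0.0006, 0.0023, 0.0189, -0.005, 0.0, -0.0],
K1 ([(90, 157.31, 0.06), (286, 157.63, 0.03), (410, 157.59, 0.03), (624, 157.17, 0.04), (597, 154.58, 0.08)], np.float64(115.16), array([-2.000000e-04,  2.400000e-03,  1.152009e+02]), np.int64(14049), np.float64(1.42))
K4 ([(0, None, nan), (0, None, nan), (0, None, nan), (28, 153.8, 0.29), (141, 152.44, 0.14)], np.float64(115.24), array([-2.000000e-04,  2.400000e-03,  1.152009e+02]), np.int64(14049), np.float64(1.42))
K3 ([(0, None, nan), (0, None, nan), (8, 158.26, 0.19), (64, 157.89, 0.11), (76, 155.53, 0.22)], np.float64(115.39), array([-2.000000e-04,  2.400000e-03,  1.152009e+02]), np.int64(14049), np.float64(1.42))
K2 ([(144, 159.14, 0.05), (371, 159.2, 0.03), (451, 159.2, 0.03), (568, 158.89, 0.04), (543, 156.85, 0.1)], np.float64(115.02), array([-2.000000e-04,  2.400000e-03,  1.152009e+02]), np.int64(14049), np.float64(1.42))
  ret = _var(a, axis=axis, dtype=dtype, out=out, ddof=ddof,
  arrmean = um.true_divide(arrmean, div, out=arrmean,
  ret = ret.dtype.type(ret / rcount)
```

```bash
python3 -W ignore - <<'E'
from h import *
snap('top','top4')
from bench import arm
for t in ['top0','top4']:
    im=cv2.imread(f'pics/{t}.png');P=cloud('top',np.load(f'pics/{t}.npy'))
    for k in K:
        c=np.array(K[k])+[0,0]; r=np.hypot(P[...,0]-c[0],P[...,1]-c[1]); m=(r<13)&(P[...,2]>152)&(P[...,2]<168)&(im.max(2)<75)
        print(t,k,m.sum(),np.median(P[...,2][m]).round(2),(P[...,2][m].std()/m.sum()**.5).round(2))
E
```

```text
top0 K1 85 160.7 0.16
top0 K4 95 160.17 0.14
top0 K3 86 159.16 0.13
top0 K2 86 160.49 0.14
top4 K1 0 nan nan
top4 K4 22 158.68 0.31
top4 K3 0 nan nan
top4 K2 0 nan nan
```

View pics/top4.png

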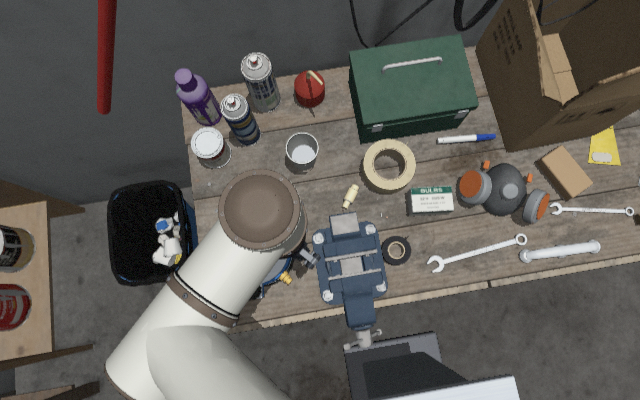

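```bash
python3 -W ignore -c "
from h import *
plan((499.7,400.7,183),-138)"
```

```text
from [481.7 252.5 186.6] yang -138.4 tilt [0.01   0.0099] j6 -0.055 n 4 clk 8.25 w 59.9
[1, -0.0247, -0.0279, 0.0013, -0.004, 0.0, -0.002],[1, -0.0247, -0.028, 0.0012, -0.004, 0.0, -0.002],[1, -0.0246, -0.028, 0.0011, -0.004, 0.0, -0.002],[1, -0.0246, -0.0281, 0.001, -0.004, 0.0, -0.002],
```

Emit:
drive_tool([
  [[0.7,-0.0247,-0.028,0.001,-0.004,0,0],[0.7,-0.0247,-0.028,0.001,-0.004,0,0],[0.7,-0.0247,-0.028,0.001,-0.004,0,0],[0.7,-0.024,-0.027,0.001,-0.004,0,0]],
])

```text
clock: 8.65
position: [500.3, 400.7, 186.8]
ee_rot: [0.91, -0.415, -0.0, -0.001]
contact_force: [0.5, -0.3, 0.5]
gripper_width: 60.0
```

```bash
python3 -W ignore -c "
from h import *
st(); wsnap('w5'); plan((499.7,400.7,130),-138,n=3)
im,P=wload('w5')
for k in K: print(k,prof(P,im,K[k]))"
```

```text
8.65 [500.3 400.7 186.8] yang -139.0 tilt [-0.0003  0.0014] j6 -0.21 F [ 0.55 -0.33  0.47] M [ 0.072  0.014 -0.037] w 60.0
from [501.3 406.1 186. ] yang -138.8 tilt [0.0023 0.0038] j6 -0.211 n 3 clk 8.7 w 59.7
[1, 0.001, 0.0017, 0.0187, -0.001, 0.0, -0.004],[1, 0.001, 0.0016, 0.0187, -0.001, 0.0, -0.004],[1, 0.001, 0.0016, 0.0187, -0.001, 0.0, -0.004],
K1 ([(130, 157.59, 0.06), (432, 157.68, 0.03), (496, 157.64, 0.03), (546, 157.5, 0.03), (565, 156.48, 0.05)], np.float64(115.33), array([7.000000e-04, 3.600000e-03, 1.153092e+02]), np.int64(25621), np.float64(1.44))
K4 ([(106, 157.52, 0.06), (258, 157.58, 0.04), (394, 157.61, 0.03), (444, 157.23, 0.05), (514, 155.76, 0.09)], np.float64(115.3), array([7.000000e-04, 3.600000e-03, 1.153092e+02]), np.int64(25621), np.float64(1.44))
K3 ([(173, 158.61, 0.05), (376, 158.61, 0.03), (454, 158.62, 0.03), (538, 158.29, 0.04), (561, 156.37, 0.09)], np.float64(115.6), array([7.000000e-04, 3.600000e-03, 1.153092e+02]), np.int64(25621), np.float64(1.44))
K2 ([(180, 159.21, 0.06), (606, 159.35, 0.03), (675, 159.4, 0.03), (594, 159.23, 0.03), (700, 158.32, 0.06)], np.float64(115.03), array([7.000000e-04, 3.600000e-03, 1.153092e+02]), np.int64(25621), np.float64(1.44))
```

View pics/w5.png

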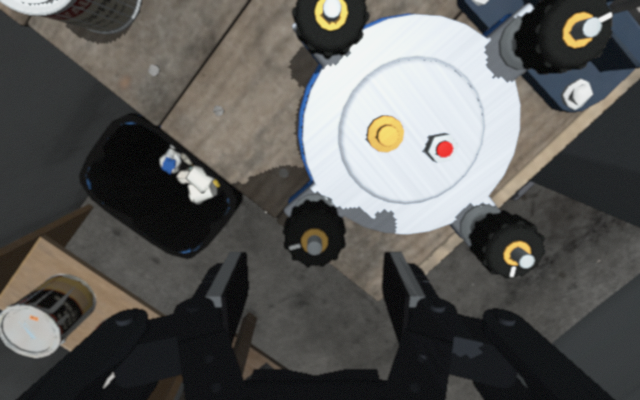

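Emit:
drive_tool([
  [[0.7,0.001,0.0025,0.019,-0.002,0,0],[0.7,0.001,0.0016,0.019,-0.001,0,0],[0.7,0,0,0.015,0,0,0],[0.6,0,0,0,0,0,0]],
])

```text
clock: 9.1
position: [498.2, 407.7, 132.0]
ee_rot: [0.911, -0.412, 0.0, -0.002]
contact_force: [-0.4, -0.8, -0.3]
gripper_width: 51.0
```

```bash
python3 -c "
from h import *
st(); plan((499.7,400.7,128),-138,n=1)"
```

```text
9.1 [498.2 407.7 132. ] yang -138.6 tilt [0.0022 0.0045] j6 -0.213 F [-0.42 -0.82 -0.33] M [-0.015  0.072 -0.018] w 51.0
from [498.2 407.7 132. ] yang -138.6 tilt [0.0022 0.0045] j6 -0.213 n 1 clk 9.1 w 51.0
[1, 0.0062, 0.0036, 0.004, -0.005, 0.002, -0.011],
```

Emit:
drive_tool([
  [[0.6,0.0062,0.0036,0.004,-0.005,0.002,0],[0.6,0,0,0,0,0,0]],
])

```text
clock: 9.3
position: [499.7, 400.9, 129.0]
ee_rot: [0.912, -0.411, 0.0, -0.0]
contact_force: [-0.2, -0.3, 0.6]
gripper_width: 51.1
```

```bash
python3 -c "
from h import *
st(); plan((499.7,400.7,128),-138,n=1)"
```

```text
9.3 [499.7 400.9 129. ] yang -138.6 tilt [0.0008 0.0001] j6 -0.206 F [-0.18 -0.27  0.62] M [ 0.022 -0.008 -0.042] w 51.1
from [499.7 400.9 129. ] yang -138.6 tilt [0.0008 0.0001] j6 -0.206 n 1 clk 9.3 w 51.1
[1, 0.0002, 0.0002, 0.001, -0.001, -0.0, -0.01],
```

Emit:
drive_tool([
  [[0.4,0,0,0.0005,0,0,0],[0,0,0,0,0,0,0],[0,0,0,0,0,0,0],[0,0,0,0,0,0,0]],
])

```text
clock: 9.7
position: [500.4, 401.3, 130.1]
ee_rot: [0.911, -0.412, 0.001, -0.002]
contact_force: [0.7, 0.5, -2.1]
gripper_width: 33.1
```

Emit:
drive_tool([
  [[0,0,0,0.0001,0,0,0.1],[0,0,0,0.0004,0,0,0.14],[0,0,0,0.0004,0,0,0.13],[0,0,0,0.0004,0,0,0.1],[0,0,0,0.0003,0,0,0.06],[0,0,0,0,0,0,0]],
])

```text
clock: 10.3
position: [500.1, 401.2, 129.0]
ee_rot: [0.766, -0.643, 0.0, -0.002]
contact_force: [1.0, 0.1, -2.1]
gripper_width: 33.2
```

```bash
python3 -c "
from h import *
st()"
```

```text
10.3 [500.1 401.2 129. ] yang -170.0 tilt [0.0026 0.0021] j6 -0.755 F [ 1.01  0.14 -2.15] M [ 0.102 -0.086  0.183] w 33.2
```

Emit:
drive_tool([
  [[0.7,0,0,0,0,0,0],[0.7,0,0,-0.003,0,0,0],[0.7,0,0,-0.025,0,0,0],[0.7,0,0,-0.022,0,0,0]],
])

```text
clock: 10.7
position: [499.0, 399.8, 178.1]
ee_rot: [0.767, -0.642, 0.0, 0.002]
contact_force: [0.8, 0.4, 0.3]
gripper_width: 59.6
```

```bash
python3 -c "
from h import *
st(); wsnap('w6');plan((478.7,246.1,181),-130,n=5)
im,P=wload('w6')
for k in K: print(k,prof(P,im,K[k]))"
```

```text
10.7 [499.  399.8 178.1] yang -169.9 tilt [-0.0016 -0.0031] j6 -0.752 F [0.76 0.42 0.28] M [ 0.09  -0.026  0.046] w 59.6
from [500.5 401.1 182.3] yang -169.8 tilt [0.0037 0.0015] j6 -0.752 n 5 clk 10.75 w 60.1
[1, 0.0297, 0.0098, 0.0002, -0.001, -0.0, -0.139],[1, 0.0281, 0.0138, 0.0002, -0.001, -0.0, -0.139],[1, 0.0259, 0.0176, 0.0002, -0.001, -0.0, -0.139],[1, 0.0232, 0.021, 0.0002, -0.001, -0.0, -0.139],[1, 0.0201, 0.024, 0.0003, -0.001, -0.0, -0.139],
K1 ([(250, 157.76, 0.04), (661, 157.71, 0.03), (821, 157.71, 0.02), (947, 157.49, 0.03), (859, 155.86, 0.05)], np.float64(115.51), array([ 1.800000e-03, -0.000000e+00,  1.153714e+02]), np.int64(26509), np.float64(1.47))
K4 ([(193, 157.53, 0.04), (416, 157.68, 0.03), (615, 157.56, 0.02), (660, 157.21, 0.04), (715, 155.81, 0.07)], np.float64(115.23), array([ 1.800000e-03, -0.000000e+00,  1.153714e+02]), np.int64(26509), np.float64(1.47))
K3 ([(201, 157.37, 0.04), (372, 157.57, 0.03), (480, 157.52, 0.03), (635, 157.19, 0.04), (591, 155.24, 0.08)], np.float64(115.39), array([ 1.800000e-03, -0.000000e+00,  1.153714e+02]), np.int64(26509), np.float64(1.47))
K2 ([(0, None, nan), (0, None, nan), (0, None, nan), (0, None, nan), (0, None, nan)], np.float64(115.36), array([ 1.800000e-03, -0.000000e+00,  1.153714e+02]), np.int64(26509), np.float64(1.47))
  ret = _var(a, axis=axis, dtype=dtype, out=out, ddof=ddof,
  arrmean = um.true_divide(arrmean, div, out=arrmean,
  ret = ret.dtype.type(ret / rcount)
```

Emit:
drive_tool([
  [[0.7,0.0297,0.0098,0,-0.001,0,-0.139],[0.7,0.0281,0.0138,0,-0.001,0,-0.139],[0.7,0.0259,0.0176,0,-0.001,0,-0.139],[0.7,0.0232,0.021,0,-0.001,0,-0.139],[0.7,0.016,0.018,0,-0.001,0,-0.1]],
])

```text
clock: 11.25
position: [483.0, 252.7, 185.8]
ee_rot: [0.939, -0.345, 0.002, -0.004]
contact_force: [0.4, -0.4, 0.1]
gripper_width: 60.2
```

```bash
python3 -c "
from h import *
st(); plan((478.7,246.1,130),-130,n=3)
"
```

```text
11.25 [483.  252.7 185.8] yang -130.3 tilt [0.0075 0.0065] j6 0.087 F [ 0.43 -0.43  0.08] M [0.007 0.022 0.027] w 60.2
from [483.  252.7 185.8] yang -130.3 tilt [0.0075 0.0065] j6 0.087 n 3 clk 11.25 w 60.2
[1, 0.0003, 0.0028, 0.0186, -0.003, -0.001, -0.002],[1, 0.0003, 0.0027, 0.0186, -0.003, -0.001, -0.002],[1, 0.0003, 0.0027, 0.0186, -0.003, -0.001, -0.002],
```

Emit:
drive_tool([
  [[0.7,0.0003,0.002,0.018,-0.004,-0.001,0],[0.7,0.0003,0.002,0.018,-0.003,-0.001,0],[0.7,0,0,0.014,0,0,0],[0.6,0,0,0,0,0,0]],
])

```text
clock: 11.65
position: [481.9, 246.2, 138.3]
ee_rot: [0.939, -0.344, 0.002, -0.004]
contact_force: [0.0, -0.4, 0.5]
gripper_width: 51.2
```

```bash
python3 -c "
from h import *
st(); plan((478.7,246.1,128.5),-130,n=1)
"
```

```text
11.65 [481.9 246.2 138.3] yang -130.3 tilt [0.0068 0.007 ] j6 0.096 F [ 0.05 -0.42  0.48] M [-0.077  0.06   0.021] w 51.2
from [481.9 246.2 138.3] yang -130.3 tilt [0.0068 0.007 ] j6 0.096 n 1 clk 11.65 w 51.2
[1, -0.0024, 0.0022, 0.0098, -0.01, -0.001, -0.005],
```

Emit:
drive_tool([
  [[0.6,-0.0024,0.0022,0.0098,-0.01,-0.001,0],[0.4,0,0,0.001,0,0,0],[0,0,0,0,0,0,0],[0,0,0,0,0,0,0],[0,0,0,0,0,0,0]],
])

```text
clock: 12.15
position: [479.4, 246.8, 129.0]
ee_rot: [0.939, -0.344, 0.001, -0.001]
contact_force: [0.5, -1.5, -2.2]
gripper_width: 33.5
```

```bash
python3 -c "
from h import *
st()
"
```

```text
12.15 [479.4 246.8 129. ] yang -130.2 tilt [0.0019 0.0009] j6 0.092 F [ 0.49 -1.48 -2.23] M [-0.213 -0.212  0.059] w 33.5
```

Emit:
drive_tool([
  [[0,0,0,0.0001,0,0,0.1],[0,0,0,0.0004,0,0,0.14],[0,0,0,0.0004,0,0,0.14],[0,0,0,0.0004,0,0,0.14],[0,0,0,0.0004,0,0,0.13],[0,0,0,0.0003,0,0,0.09],[0,0,0,0,0,0,0],[0,0,0,0,0,0,0],[0,0,0,0,0,0,0]],
])

```text
clock: 13.05
position: [479.0, 246.5, 127.3]
ee_rot: [0.744, -0.668, 0.001, -0.0]
contact_force: [0.4, 0.3, -0.8]
gripper_width: 33.5
```

```bash
python3 -c "
from h import *
st(); wsnap('w7')
im,P=wload('w7')
print(prof(P,im,K['K2']),prof(P,im,K['K1']))
st()"
```

```text
13.05 [479.  246.5 127.3] yang -173.8 tilt [ 0.0015 -0.0001] j6 -0.671 F [ 0.41  0.3  -0.82] M [-0.223 -0.054  0.194] w 33.5
([(300, 157.44, 0.03), (586, 157.51, 0.02), (817, 157.44, 0.02), (1216, 157.11, 0.03), (1135, 154.61, 0.07)], np.float64(115.02), array([-1.360000e-02,  1.010000e-02,  1.156499e+02]), np.int64(2407), np.float64(1.39)) ([(0, None, nan), (0, None, nan), (0, None, nan), (0, None, nan), (0, None, nan)], np.float64(114.51), array([-1.360000e-02,  1.010000e-02,  1.156499e+02]), np.int64(2407), np.float64(1.39))
13.1 [479.  246.5 127.3] yang -173.9 tilt [ 0.0016 -0.0001] j6 -0.671 F [ 0.42 -0.88 -1.39] M [-0.162 -0.034  0.156] w 33.5
  ret = _var(a, axis=axis, dtype=dtype, out=out, ddof=ddof,
  arrmean = um.true_divide(arrmean, div, out=arrmean,
  ret = ret.dtype.type(ret / rcount)
```

View pics/w7.png

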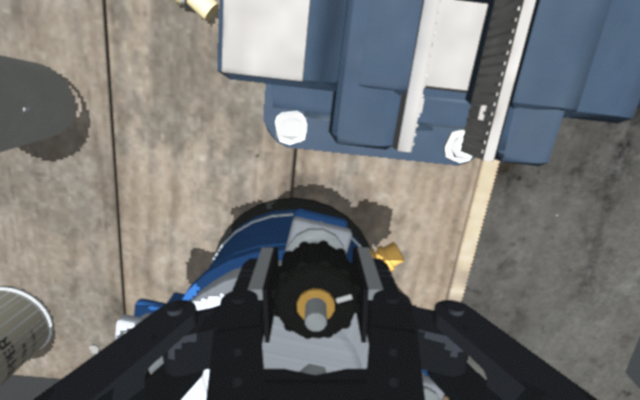

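```bash
cat >> h.py <<'E'
def meas(k,n=5):
    M=[arm.read_state()['wrist_torque'][2]]; H=[]; P=None
    for i in range(n):
        s=arm.read_state(); im,d=arm.get_image('wrist')
        T=np.eye(4);T[:3,:3]=R.from_quat(s['ee_rot']).as_matrix();T[:3,3]=s['position']
        P=cloud('wrist',d,T@arm.camera_params('wrist')['T_tool_cam'])
        r=np.hypot(P[...,0]-K[k][0],P[...,1]-K[k][1]); z=P[...,2]; m=(r>8.5)&(r<12.5)&(z>148)&(z<162)&(im.max(2)<75)
        H.append(np.median(z[m]) if m.sum()>50 else np.nan)
        M.append(arm.read_state()['wrist_torque'][2])
    print('M',np.round(M,3),'mean',np.mean(M).round(3),'sem',(np.std(M)/len(M)**.5).round(3),'knob top',np.nanmean(H).round(2)); st()
E
python3 -c "
from h import *
meas('K2')"
```

```text
M [0.156 0.162 0.145 0.133 0.105 0.177] mean 0.146 sem 0.009 knob top 157.49
13.35 [479.  246.5 127.3] yang -173.9 tilt [ 0.0015 -0.0001] j6 -0.672 F [ 0.12 -0.28 -0.76] M [-0.153 -0.083  0.177] w 33.6
```

Emit:
drive_tool([
  [[0,0,0,0.0002,0,0,0.1],[0,0,0,0.0004,0,0,0.1],[0,0,0,0,0,0,0]],
])

```text
clock: 13.65
position: [478.9, 246.4, 126.8]
ee_rot: [-0.671, 0.741, -0.001, 0.0]
contact_force: [0.6, -0.4, -1.0]
gripper_width: 33.2
```

```bash
python3 -c "
from h import *
meas('K2')"
```

```text
M [0.157 0.162 0.173 0.139 0.202 0.192] mean 0.171 sem 0.009 knob top 156.98
13.9 [478.9 246.4 126.7] yang 174.3 tilt [ 0.0012 -0.0002] j6 -0.877 F [-0.28 -0.67 -0.2 ] M [-0.16   0.022  0.192] w 33.2
```

Emit:
drive_tool([
  [[0,0,0,0.0003,0,0,0.1],[0,0,0,0,0,0,0]],
])

```text
clock: 14.1
position: [478.8, 246.4, 126.6]
ee_rot: [-0.633, 0.774, -0.0, 0.0]
contact_force: [0.3, -0.3, -1.1]
gripper_width: 33.6
```

```bash
python3 -c "
from h import *
meas('K2')"
```

```text
M [0.194 0.17  0.161 0.137 0.19  0.184] mean 0.173 sem 0.008 knob top 156.81
14.35 [478.8 246.5 126.6] yang 168.6 tilt [ 0.0011 -0.0003] j6 -0.977 F [ 0.33 -0.53 -0.99] M [-0.235  0.039  0.184] w 33.8
```

Emit:
drive_tool([
  [[0,0,0,0.0003,0,0,0.08],[0,0,0,0.0003,0,0,0.08],[0,0,0,0,0,0,0]],
])

```text
clock: 14.65
position: [478.7, 246.4, 126.4]
ee_rot: [-0.569, 0.823, -0.0, 0.0]
contact_force: [-0.1, -1.1, -1.6]
gripper_width: 33.3
```

```bash
python3 -c "
from h import *
meas('K2')"
```

```text
M [0.226 0.15  0.201 0.205 0.246 0.215] mean 0.207 sem 0.012 knob top 156.62
14.9 [478.7 246.4 126.4] yang 159.3 tilt [ 0.001  -0.0005] j6 -1.139 F [-1.37 -0.81 -0.35] M [-0.185  0.144  0.215] w 33.5
```

Emit:
drive_tool([
  [[0,0,0,0.0002,0,0,0.08],[0,0,0,0,0,0,0]],
])

```text
clock: 15.1
position: [478.6, 246.5, 126.3]
ee_rot: [-0.535, 0.845, -0.0, 0.0]
contact_force: [-0.9, -1.1, -0.2]
gripper_width: 33.3
```

```bash
python3 -c "
from h import *
meas('K2',6)"
```

```text
M [0.225 0.239 0.228 0.228 0.206 0.195 0.184] mean 0.215 sem 0.007 knob top 156.55
15.4 [478.6 246.5 126.3] yang 154.7 tilt [ 0.0009 -0.0005] j6 -1.219 F [-1.33 -0.61  0.68] M [-0.206  0.197  0.184] w 33.0
```

Emit:
drive_tool([
  [[0,0,0,0.0001,0,0,0.05],[0,0,0,0,0,0,0]],
])

```text
clock: 15.6
position: [478.6, 246.4, 126.2]
ee_rot: [-0.514, 0.858, -0.0, 0.0]
contact_force: [-0.9, -0.6, -0.2]
gripper_width: 33.4
```

```bash
python3 -c "
from h import *
meas('K2',6)"
```

```text
M [0.264 0.251 0.235 0.282 0.249 0.278 0.239] mean 0.257 sem 0.006 knob top 156.52
15.9 [478.6 246.5 126.2] yang 151.9 tilt [ 0.0008 -0.0006] j6 -1.269 F [-0.37 -0.98  0.44] M [-0.154  0.189  0.239] w 33.5
```

Emit:
drive_tool([
  [[0.7,0,0,0,0,0,0],[0.7,0,0,-0.003,0,0,0],[0.7,0,0,-0.025,0,0,0],[0.7,0,0,-0.022,0,0,0]],
])

```text
clock: 16.3
position: [478.1, 246.2, 175.2]
ee_rot: [-0.513, 0.858, -0.001, -0.002]
contact_force: [-0.4, 0.2, 0.5]
gripper_width: 59.8
```

```bash
python3 -W ignore -c "
from h import *
st(); plan((499.7,400.7,181),-140)
"
```

```text
16.3 [478.1 246.2 175.2] yang 151.8 tilt [-0.0025 -0.0027] j6 -1.27 F [-0.39  0.15  0.54] M [ 0.066 -0.009  0.009] w 59.8
from [478.1 246.2 175.2] yang 151.8 tilt [-0.0025 -0.0027] j6 -1.27 n 9 clk 16.3 w 59.8
[1, -0.0163, 0.006, -0.0007, 0.0, -0.0, -0.132],[1, -0.0169, 0.0038, -0.0007, 0.0, -0.0, -0.132],[1, -0.0173, 0.0015, -0.0007, 0.0, -0.0, -0.132],[1, -0.0173, -0.0007, -0.0007, 0.0, -0.0, -0.132],[1, -0.0171, -0.003, -0.0007, 0.0, -0.0, -0.132],[1, -0.0165, -0.0053, -0.0007, 0.0, -0.0, -0.132],[1, -0.0157, -0.0074, -0.0007, 0.0, -0.0, -0.132],[1, -0.0146, -0.0094, -0.0007, 0.0, -0.0, -0.132],[1, -0.0132, -0.0112, -0.0007, 0.0, -0.0, -0.132],
```

Emit:
drive_tool([
  [[0.7,-0.0163,0.006,-0.001,0,0,-0.132],[0.7,-0.0169,0.0038,-0.001,0,0,-0.132],[0.7,-0.0173,0.0015,0,0,0,-0.132],[0.7,-0.0173,-0.0007,0,0,0,-0.132],[0.7,-0.0171,-0.003,0,0,0,-0.132],[0.7,-0.0165,-0.0053,0,0,0,-0.132],[0.7,-0.0157,-0.0074,0,0,0,-0.132],[0.7,-0.0146,-0.0094,0,0,0,-0.132],[0.7,-0.008,-0.007,0,0,0,-0.09],[0.7,0,0,0,0,0,0]],
])

```text
clock: 17.3
position: [502.1, 404.5, 187.6]
ee_rot: [0.906, -0.423, 0.003, -0.009]
contact_force: [0.6, -0.7, 0.7]
gripper_width: 59.5
```

```bash
python3 -W ignore -c "
from h import *
st(); wsnap('w8')
im,P=wload('w8')
for k in K: print(k,prof(P,im,K[k]))
plan((499.7,400.7,129),-140,n=3)"
```

```text
17.3 [502.1 404.5 187.6] yang -140.1 tilt [0.0132 0.0134] j6 -0.235 F [ 0.57 -0.74  0.66] M [-0.043  0.007 -0.01 ] w 59.5
K1 ([(98, 157.78, 0.07), (396, 157.58, 0.04), (449, 157.65, 0.03), (527, 157.57, 0.03), (548, 156.51, 0.05)], np.float64(114.94), array([1.400000e-03, 8.500000e-03, 1.149058e+02]), np.int64(26010), np.float64(1.41))
K4 ([(110, 157.59, 0.05), (295, 157.47, 0.03), (395, 157.56, 0.03), (456, 157.23, 0.05), (526, 155.79, 0.09)], np.float64(114.9), array([1.400000e-03, 8.500000e-03, 1.149058e+02]), np.int64(26010), np.float64(1.41))
K3 ([(173, 157.59, 0.06), (358, 157.52, 0.03), (452, 157.56, 0.03), (532, 157.22, 0.04), (528, 155.51, 0.08)], np.float64(115.59), array([1.400000e-03, 8.500000e-03, 1.149058e+02]), np.int64(26010), np.float64(1.41))
K2 ([(141, 156.51, 0.07), (368, 156.54, 0.04), (515, 156.6, 0.03), (506, 156.53, 0.03), (627, 155.71, 0.05)], np.float64(114.24), array([1.400000e-03, 8.500000e-03, 1.149058e+02]), np.int64(26010), np.float64(1.41))
from [502.  403.7 187.6] yang -140.2 tilt [0.0128 0.013 ] j6 -0.236 n 3 clk 17.35 w 59.8
[1, 0.0003, 0.0016, 0.0195, -0.006, 0.001, -0.001],[1, 0.0003, 0.0015, 0.0195, -0.006, 0.001, -0.001],[1, 0.0003, 0.0013, 0.0195, -0.006, 0.001, -0.001],
```

Emit:
drive_tool([
  [[0.7,0.0003,0.0016,0.019,-0.009,0.001,0],[0.7,0.0003,0.0015,0.019,-0.006,0.001,0],[0.7,0,0,0.015,0,0,0],[0.6,0,0,0,0,0,0]],
])

```text
clock: 17.75
position: [499.6, 398.8, 131.1]
ee_rot: [0.904, -0.429, -0.0, -0.001]
contact_force: [0.4, 0.2, -0.5]
gripper_width: 51.5
```

```bash
python3 -c "
from h import *
plan((499.7,400.7,127.5),-140,n=1)"
```

```text
from [499.6 398.8 131.1] yang -140.8 tilt [0.0003 0.0011] j6 -0.241 n 1 clk 17.75 w 51.5
[1, -0.0014, -0.0013, 0.0036, -0.001, 0.001, -0.013],
```

Emit:
drive_tool([
  [[0.6,-0.0012,-0.0013,0.003,0,0,0],[0.4,0,0,0,0,0,0],[0,0,0,0,0,0,0],[0,0,0,0,0,0,0],[0,0,0,0,0,0,0]],
])

```text
clock: 18.25
position: [500.8, 400.3, 128.5]
ee_rot: [0.903, -0.43, 0.0, -0.002]
contact_force: [1.2, 0.6, -3.3]
gripper_width: 33.7
```

```bash
python3 -c "
from h import *
st()"
```

```text
18.25 [500.8 400.3 128.5] yang -140.9 tilt [0.0019 0.0028] j6 -0.244 F [ 1.23  0.63 -3.3 ] M [ 0.071 -0.336 -0.011] w 33.7
```

Emit:
drive_tool([
  [[0,0,0,0.0001,0,0,0.1],[0,0,0,0.0003,0,0,0.12],[0,0,0,0.0003,0,0,0.12],[0,0,0,0.0003,0,0,0.08],[0,0,0,0,0,0,0]],
])

```text
clock: 18.75
position: [500.2, 400.1, 128.0]
ee_rot: [0.789, -0.614, -0.0, -0.001]
contact_force: [1.4, 0.9, -1.8]
gripper_width: 33.5
```

```bash
python3 -c "
from h import *
meas('K3')"
```

```text
M [0.201 0.15  0.198 0.15  0.178 0.186] mean 0.177 sem 0.008 knob top 157.06
19.0 [500.2 400.1 128. ] yang -165.8 tilt [0.0012 0.0023] j6 -0.678 F [ 1.77  0.38 -1.55] M [ 0.1   -0.266  0.186] w 33.3
```

Emit:
drive_tool([
  [[0,0,0,0.0003,0,0,0.08],[0,0,0,0.0003,0,0,0.08],[0,0,0,0,0,0,0]],
])

```text
clock: 19.3
position: [500.0, 400.1, 127.8]
ee_rot: [0.737, -0.676, -0.0, -0.001]
contact_force: [1.3, 0.6, -2.6]
gripper_width: 33.2
```

```bash
python3 -c "
from h import *
meas('K3')"
```

```text
M [0.154 0.222 0.208 0.227 0.179 0.213] mean 0.201 sem 0.011 knob top 156.82
19.55 [500.  400.1 127.7] yang -175.1 tilt [0.0008 0.0021] j6 -0.84 F [ 0.94  0.81 -2.15] M [ 0.156 -0.222  0.213] w 33.1
```

Emit:
drive_tool([
  [[0,0,0,0.0002,0,0,0.1],[0,0,0,0,0,0,0]],
])

```text
clock: 19.75
position: [499.8, 400.1, 127.6]
ee_rot: [-0.702, 0.712, 0.001, 0.001]
contact_force: [1.0, 0.5, -2.3]
gripper_width: 33.8
```

```bash
python3 -c "
from h import *
meas('K3',6)"
```

```text
M [0.181 0.235 0.186 0.167 0.2   0.215 0.202] mean 0.198 sem 0.008 knob top 156.69
20.05 [499.8 400.1 127.7] yang 179.2 tilt [0.0006 0.0021] j6 -0.941 F [ 0.32  0.51 -1.83] M [ 0.123 -0.057  0.202] w 33.4
```

Emit:
drive_tool([
  [[0,0,0,0.0002,0,0,0.1],[0,0,0,0,0,0,0]],
])

```text
clock: 20.25
position: [499.7, 400.2, 127.5]
ee_rot: [-0.665, 0.747, 0.001, 0.001]
contact_force: [0.5, -0.5, -2.0]
gripper_width: 33.3
```

```bash
python3 -c "
from h import *
meas('K3',6)"
```

```text
M [0.253 0.294 0.236 0.236 0.253 0.217 0.243] mean 0.247 sem 0.008 knob top 156.6
20.55 [499.7 400.2 127.5] yang 173.4 tilt [0.0003 0.0021] j6 -1.041 F [ 0.72  0.47 -2.16] M [ 0.132 -0.004  0.243] w 33.3
```

Emit:
drive_tool([
  [[0.7,0,0,0,0,0,0],[0.7,0,0,-0.003,0,0,0],[0.7,0,0,-0.025,0,0,0],[0.7,0,0,-0.022,0,0,0]],
])

```text
clock: 20.95
position: [498.4, 398.2, 176.3]
ee_rot: [-0.665, 0.747, 0.0, -0.003]
contact_force: [-0.6, 0.9, 0.5]
gripper_width: 60.1
```

```bash
python3 -W ignore -c "
from h import *
st(); plan((411.9,333.8,182),-140)
"
```

```text
20.95 [498.4 398.2 176.3] yang 173.3 tilt [-0.0048 -0.004 ] j6 -1.042 F [-0.65  0.89  0.47] M [ 0.098 -0.048 -0.05 ] w 60.1
from [498.4 398.2 176.3] yang 173.3 tilt [-0.0048 -0.004 ] j6 -1.042 n 6 clk 20.95 w 60.1
[1, 0.0123, 0.0131, -0.0008, 0.001, -0.0, -0.136],[1, 0.0105, 0.0146, -0.0008, 0.001, -0.0, -0.136],[1, 0.0084, 0.0159, -0.0009, 0.001, -0.0, -0.136],[1, 0.0061, 0.0169, -0.0009, 0.001, -0.0, -0.136],[1, 0.0038, 0.0176, -0.0009, 0.001, -0.0, -0.136],[1, 0.0014, 0.0179, -0.0009, 0.001, -0.0, -0.136],
```

Emit:
drive_tool([
  [[0.7,0.0123,0.0131,0,0.001,0,-0.136],[0.7,0.0105,0.0146,0,0.001,0,-0.136],[0.7,0.0084,0.0159,0,0.001,0,-0.136],[0.7,0.0061,0.0169,0,0.001,0,-0.136],[0.7,0.0038,0.0176,0,0.001,0,-0.136],[0.7,0.001,0.012,0,0.001,0,-0.1],[0.7,0,0,0,0,0,0]],
])

```text
clock: 21.65
position: [417.4, 335.7, 184.9]
ee_rot: [0.905, -0.424, 0.003, -0.006]
contact_force: [0.0, 0.5, -0.5]
gripper_width: 59.8
```

```bash
python3 -W ignore -c "
from h import *
st(); wsnap('w9')
im,P=wload('w9')
for k in K: print(k,prof(P,im,K[k]))
plan((411.9,333.8,129),-140,n=3)"
```

```text
21.65 [417.4 335.7 184.9] yang -140.2 tilt [0.011  0.0082] j6 -0.292 F [ 0.01  0.45 -0.49] M [ 0.015 -0.009 -0.019] w 59.8
K1 ([(87, 157.42, 0.07), (319, 157.61, 0.04), (421, 157.59, 0.03), (552, 157.4, 0.04), (672, 155.75, 0.08)], np.float64(114.54), array([2.000000e-04, 3.800000e-03, 1.145604e+02]), np.int64(25962), np.float64(1.41))
K4 ([(176, 157.43, 0.05), (363, 157.44, 0.03), (445, 157.53, 0.03), (576, 157.12, 0.05), (509, 155.38, 0.09)], np.float64(114.59), array([2.000000e-04, 3.800000e-03, 1.145604e+02]), np.int64(25962), np.float64(1.41))
K3 ([(124, 156.47, 0.05), (283, 156.46, 0.03), (390, 156.58, 0.03), (614, 156.08, 0.05), (578, 153.83, 0.07)], np.float64(114.86), array([2.000000e-04, 3.800000e-03, 1.145604e+02]), np.int64(25962), np.float64(1.41))
K2 ([(144, 156.53, 0.06), (412, 156.65, 0.03), (502, 156.69, 0.03), (553, 156.43, 0.03), (582, 155.59, 0.05)], np.float64(114.27), array([2.000000e-04, 3.800000e-03, 1.145604e+02]), np.int64(25962), np.float64(1.41))
from [418.1 336.4 185.1] yang -140.3 tilt [0.0119 0.0088] j6 -0.294 n 3 clk 21.7 w 59.7
[1, -0.0007, 0.0024, 0.0187, -0.005, -0.0, -0.002],[1, -0.0007, 0.0023, 0.0187, -0.005, -0.0, -0.002],[1, -0.0007, 0.0022, 0.0187, -0.005, -0.0, -0.002],
```

Emit:
drive_tool([
  [[0.7,-0.0012,0.0032,0.018,-0.008,0,0],[0.7,-0.0012,0.0024,0.018,-0.005,0,0],[0.7,0,0,0.014,0,0,0],[0.6,0,0,0,0,0,0]],
])

```text
clock: 22.1
position: [415.9, 338.2, 136.0]
ee_rot: [0.903, -0.429, 0.002, -0.004]
contact_force: [0.1, 0.7, -1.3]
gripper_width: 51.6
```

```bash
python3 -c "
from h import *
plan((411.9,333.8,127.5),-140,n=1)"
```

```text
from [415.9 338.2 136. ] yang -140.9 tilt [0.0067 0.0055] j6 -0.306 n 1 clk 22.1 w 51.6
[1, 0.0009, 0.006, 0.0085, -0.009, 0.0, -0.015],
```

Emit:
drive_tool([
  [[0.6,0.0009,0.006,0.007,-0.009,0,0],[0.6,0,0,0,0,0,0]],
])

```text
clock: 22.3
position: [412.8, 334.5, 129.2]
ee_rot: [0.903, -0.43, 0.0, -0.0]
contact_force: [-0.6, 0.1, 0.3]
gripper_width: 51.3
```

```bash
python3 -c "
from h import *
plan((411.9,333.8,128),-140,n=1)"
```

```text
from [412.8 334.5 129.2] yang -141.0 tilt [0.0002 0.0001] j6 -0.306 n 1 clk 22.3 w 51.3
[1, -0.0, 0.0011, 0.0012, -0.0, -0.0, -0.017],
```

Emit:
drive_tool([
  [[0.4,0,0.0008,0.0008,0,0,0],[0,0,0,0,0,0,0],[0,0,0,0,0,0,0],[0,0,0,0,0,0,0]],
])

```text
clock: 22.7
position: [412.6, 334.4, 129.3]
ee_rot: [0.902, -0.431, 0.0, -0.001]
contact_force: [0.6, -0.2, -3.0]
gripper_width: 33.0
```

```bash
python3 -c "
from h import *
st()"
```

```text
22.7 [412.6 334.4 129.3] yang -141.0 tilt [0.0013 0.0018] j6 -0.307 F [ 0.57 -0.24 -3.04] M [-0.01  -0.142  0.031] w 33.0
```

Emit:
drive_tool([
  [[0,0,0,0.0001,0,0,0.1],[0,0,0,0.0003,0,0,0.12],[0,0,0,0.0003,0,0,0.12],[0,0,0,0.0003,0,0,0.1],[0,0,0,0.0002,0,0,0.08],[0,0,0,0,0,0,0]],
])

```text
clock: 23.3
position: [412.2, 334.3, 128.5]
ee_rot: [0.756, -0.655, 0.0, -0.001]
contact_force: [0.2, -0.0, -2.0]
gripper_width: 32.9
```

```bash
python3 -c "
from h import *
meas('K4')"
```

```text
M [0.181 0.174 0.189 0.139 0.163 0.147] mean 0.166 sem 0.007 knob top 156.72
23.55 [412.3 334.3 128.5] yang -171.8 tilt [0.0012 0.0012] j6 -0.845 F [ 0.46 -0.07 -0.35] M [ 0.005 -0.051  0.147] w 33.5
```

Emit:
drive_tool([
  [[0,0,0,0.0002,0,0,0.1],[0,0,0,0,0,0,0]],
])

```text
clock: 23.75
position: [412.2, 334.3, 128.4]
ee_rot: [0.722, -0.692, -0.0, -0.001]
contact_force: [0.7, 0.3, -2.0]
gripper_width: 33.6
```

```bash
python3 -c "
from h import *
meas('K4',6)"
```

```text
M [0.22  0.247 0.178 0.203 0.237 0.229 0.184] mean 0.214 sem 0.009 knob top 156.62
24.05 [412.2 334.3 128.4] yang -177.6 tilt [0.001  0.0011] j6 -0.945 F [-0.48  0.83 -1.07] M [-0.007  0.066  0.184] w 33.5
```

Emit:
drive_tool([
  [[0,0,0,0.0002,0,0,0.09],[0,0,0,0,0,0,0]],
])

```text
clock: 24.25
position: [412.1, 334.3, 128.3]
ee_rot: [-0.69, 0.724, 0.0, 0.001]
contact_force: [0.2, 0.4, -2.3]
gripper_width: 33.4
```

```bash
python3 -c "
from h import *
meas('K4',6)"
```

```text
M [0.242 0.235 0.201 0.203 0.145 0.201 0.159] mean 0.198 sem 0.013 knob top 156.52
24.55 [412.1 334.3 128.2] yang 177.2 tilt [0.0009 0.0011] j6 -1.036 F [-0.86  0.2  -0.92] M [-0.03   0.063  0.159] w 33.4
```

Emit:
drive_tool([
  [[0,0,0,0.0001,0,0,0.05],[0,0,0,0,0,0,0]],
])

```text
clock: 24.75
position: [412.1, 334.3, 128.2]
ee_rot: [-0.672, 0.741, 0.0, 0.001]
contact_force: [-0.3, 0.7, -2.0]
gripper_width: 33.5
```

```bash
python3 -c "
from h import *
meas('K4',6)"
```

```text
M [0.248 0.211 0.262 0.19  0.204 0.224 0.223] mean 0.223 sem 0.009 knob top 156.47
25.05 [412.1 334.3 128.2] yang 174.4 tilt [0.0009 0.0011] j6 -1.086 F [ 0.81  0.84 -1.16] M [0.022 0.113 0.223] w 33.5
```

Good: 0.223 N m, about 35 N. On to K1.

Emit:
drive_tool([
  [[0.7,0,0,0,0,0,0],[0.7,0,0,-0.003,0,0,0],[0.7,0,0,-0.025,0,0,0],[0.7,0,0,-0.022,0,0,0]],
])

```text
clock: 25.45
position: [411.5, 333.1, 177.6]
ee_rot: [-0.671, 0.741, -0.001, -0.002]
contact_force: [-0.0, -0.1, 0.4]
gripper_width: 59.9
```

```bash
python3 -W ignore -c "
from h import *
st(); plan((566.5,313,182),-138)
"
```

```text
25.45 [411.5 333.1 177.6] yang 174.3 tilt [-0.0022 -0.0034] j6 -1.087 F [-0.02 -0.14  0.39] M [ 0.032 -0.091  0.015] w 59.9
from [411.5 333.1 177.6] yang 174.3 tilt [-0.0022 -0.0034] j6 -1.087 n 6 clk 25.45 w 59.9
[1, 0.0008, -0.026, -0.0008, 0.001, -0.0, -0.139],[1, 0.0044, -0.0257, -0.0008, 0.001, -0.0, -0.139],[1, 0.0079, -0.0248, -0.0008, 0.001, -0.0, -0.139],[1, 0.0112, -0.0235, -0.0007, 0.001, -0.0, -0.139],[1, 0.0144, -0.0217, -0.0007, 0.001, -0.0, -0.139],[1, 0.0172, -0.0195, -0.0007, 0.001, -0.0, -0.139],
```

Emit:
drive_tool([
  [[0.7,0.0008,-0.026,0,0.001,0,-0.139],[0.7,0.0044,-0.0257,0,0.001,0,-0.139],[0.7,0.0079,-0.0248,0,0.001,0,-0.139],[0.7,0.0112,-0.0235,0,0.001,0,-0.139],[0.7,0.0144,-0.0217,0,0.001,0,-0.139],[0.7,0.013,-0.015,0,0.001,0,-0.1],[0.7,0,0,0,0,0,0]],
])

```text
clock: 26.15
position: [569.3, 317.9, 187.8]
ee_rot: [0.913, -0.409, 0.005, -0.008]
contact_force: [0.1, 0.5, -0.2]
gripper_width: 59.5
```

```bash
python3 -W ignore -c "
from h import *
st(); 
plan((566.5,313,129),-138,n=3)"
```

```text
26.15 [569.3 317.9 187.8] yang -138.2 tilt [0.016  0.0103] j6 -0.031 F [ 0.07  0.5  -0.19] M [-0.04   0.115  0.02 ] w 59.5
from [569.3 317.9 187.8] yang -138.2 tilt [0.016  0.0103] j6 -0.031 n 3 clk 26.15 w 59.5
[1, 0.0006, 0.0022, 0.0196, -0.006, -0.001, -0.001],[1, 0.0006, 0.002, 0.0196, -0.006, -0.001, -0.001],[1, 0.0006, 0.0019, 0.0196, -0.006, -0.001, -0.001],
```

Emit:
drive_tool([
  [[0.7,0.0006,0.0022,0.019,-0.009,-0.001,0],[0.7,0.0006,0.002,0.019,-0.006,-0.001,0],[0.7,0,0,0.015,0,0,0],[0.6,0,0,0,0,0,0]],
])

```text
clock: 26.55
position: [564.8, 314.0, 131.3]
ee_rot: [0.911, -0.411, 0.0, -0.001]
contact_force: [-0.5, -0.2, -0.5]
gripper_width: 51.5
```

```bash
python3 -c "
from h import *
plan((566.5,313,127.5),-138,n=1)"
```

```text
from [564.8 314.  131.3] yang -138.6 tilt [0.0007 0.0015] j6 -0.034 n 1 clk 26.55 w 51.5
[1, 0.0019, -0.0006, 0.0038, -0.002, 0.001, -0.01],
```

Emit:
drive_tool([
  [[0.6,0.0019,-0.0006,0.003,-0.002,0,0],[0.4,0,0,0.0005,0,0,0],[0,0,0,0,0,0,0],[0,0,0,0,0,0,0],[0,0,0,0,0,0,0]],
])

```text
clock: 27.05
position: [566.3, 313.8, 128.5]
ee_rot: [0.911, -0.411, 0.0, -0.001]
contact_force: [1.8, 0.4, -2.7]
gripper_width: 33.5
```

```bash
python3 -c "
from h import *
st()"
```

```text
27.05 [566.3 313.8 128.5] yang -138.6 tilt [0.001  0.0012] j6 -0.032 F [ 1.78  0.36 -2.69] M [ 0.035 -0.42   0.034] w 33.5
```

Emit:
drive_tool([
  [[0,0,0,0.0001,0,0,0.1],[0,0,0,0.0003,0,0,0.12],[0,0,0,0.0003,0,0,0.12],[0,0,0,0.0003,0,0,0.1],[0,0,0,0.0002,0,0,0.1],[0,0,0,0,0,0,0]],
])

```text
clock: 27.65
position: [566.4, 314.1, 127.7]
ee_rot: [0.763, -0.647, 0.0, -0.001]
contact_force: [0.7, -0.2, -2.0]
gripper_width: 33.7
```

```bash
python3 -c "
from h import *
meas('K1')"
```

```text
M [0.133 0.18  0.196 0.115 0.167 0.219] mean 0.169 sem 0.014 knob top 156.78
27.9 [566.4 314.  127.7] yang -170.5 tilt [0.0016 0.0019] j6 -0.59 F [ 1.35 -0.03 -3.09] M [ 0.051 -0.259  0.219] w 33.3
```

Emit:
drive_tool([
  [[0,0,0,0.0002,0,0,0.1],[0,0,0,0.0001,0,0,0.05],[0,0,0,0,0,0,0]],
])

```text
clock: 28.2
position: [566.4, 314.1, 127.5]
ee_rot: [0.712, -0.703, -0.0, -0.001]
contact_force: [1.6, 1.5, -2.7]
gripper_width: 33.0
```

```bash
python3 -c "
from h import *
meas('K1',6)"
```

```text
M [0.214 0.262 0.205 0.23  0.275 0.188 0.23 ] mean 0.229 sem 0.011 knob top 156.61
28.5 [566.5 314.  127.5] yang -179.3 tilt [0.0018 0.0019] j6 -0.743 F [ 1.03  0.67 -2.32] M [ 0.058 -0.269  0.23 ] w 33.2
```

Emit:
drive_tool([
  [[0,0,0,0.0001,0,0,0.05],[0,0,0,0,0,0,0]],
])

```text
clock: 28.7
position: [566.5, 314.1, 127.5]
ee_rot: [-0.694, 0.72, 0.0, 0.001]
contact_force: [0.7, 0.3, -2.8]
gripper_width: 33.4
```

```bash
python3 -c "
from h import *
meas('K1',8)"
```

```text
M [0.251 0.245 0.219 0.21  0.22  0.249 0.224 0.185 0.224] mean 0.225 sem 0.007 knob top 156.56
29.1 [566.5 314.1 127.5] yang 177.8 tilt [0.0019 0.002 ] j6 -0.793 F [ 0.93  0.75 -2.25] M [ 0.067 -0.321  0.224] w 33.4
```

Emit:
drive_tool([
  [[0.7,0,0,0,0,0,0],[0.7,0,0,-0.003,0,0,0],[0.7,0,0,-0.025,0,0,0],[0.7,0,0,-0.03,0,0,0]],
])

```text
clock: 29.5
position: [563.8, 312.2, 183.4]
ee_rot: [-0.693, 0.721, 0.001, -0.004]
contact_force: [0.9, 0.5, 0.8]
gripper_width: 59.8
```

```bash
python3 -W ignore -c "
from h import *
st(); plan((489,405,195),178,n=4)
"
```

```text
29.5 [563.8 312.2 183.4] yang 177.7 tilt [-0.007  -0.0044] j6 -0.795 F [0.9  0.47 0.8 ] M [ 0.024 -0.059  0.006] w 59.8
from [563.8 312.2 183.4] yang 177.7 tilt [-0.007  -0.0044] j6 -0.795 n 4 clk 29.5 w 59.8
[1, -0.0224, 0.0196, -0.0029, 0.002, -0.001, -0.001],[1, -0.0225, 0.0196, -0.0029, 0.002, -0.001, -0.001],[1, -0.0225, 0.0196, -0.0029, 0.002, -0.001, -0.001],[1, -0.0225, 0.0195, -0.0029, 0.002, -0.001, -0.001],
```

Emit:
drive_tool([
  [[0.7,-0.0225,0.0196,-0.003,0.001,0,0],[0.7,-0.0225,0.0196,-0.003,0.001,0,0],[0.7,-0.0225,0.0196,-0.003,0.001,0,0],[0.7,-0.02,0.016,-0.003,0.001,0,0],[0.7,0,0,0,0,0,0]],
])

```text
clock: 30.0
position: [493.4, 406.5, 206.0]
ee_rot: [-0.691, 0.723, -0.001, 0.005]
contact_force: [0.3, -0.6, 0.6]
gripper_width: 59.8
```

```bash
python3 -W ignore -c "
from h import *
st(); wsnap('w10')
im,P=wload('w10')
for k in K: print(k,prof(P,im,K[k]))"
```

```text
30.0 [493.4 406.5 206. ] yang 177.5 tilt [0.0083 0.0053] j6 -0.989 F [ 0.33 -0.64  0.55] M [-0.051  0.008  0.026] w 59.8
K1 ([(120, 156.54, 0.06), (440, 156.68, 0.03), (548, 156.67, 0.03), (645, 156.37, 0.03), (631, 154.77, 0.06)], np.float64(114.8), array([ 1.400000e-03, -2.400000e-03,  1.146699e+02]), np.int64(20268), np.float64(1.49))
K4 ([(159, 156.54, 0.06), (407, 156.49, 0.03), (529, 156.57, 0.03), (564, 156.23, 0.04), (540, 154.98, 0.07)], np.float64(114.53), array([ 1.400000e-03, -2.400000e-03,  1.146699e+02]), np.int64(20268), np.float64(1.49))
K3 ([(153, 156.4, 0.05), (308, 156.48, 0.03), (380, 156.54, 0.03), (483, 156.11, 0.05), (419, 154.28, 0.08)], np.float64(114.49), array([ 1.400000e-03, -2.400000e-03,  1.146699e+02]), np.int64(20268), np.float64(1.49))
K2 ([(0, None, nan), (0, None, nan), (0, None, nan), (0, None, nan), (0, None, nan)], np.float64(114.84), array([ 1.400000e-03, -2.400000e-03,  1.146699e+02]), np.int64(20268), np.float64(1.49))
```

View pics/w10.png

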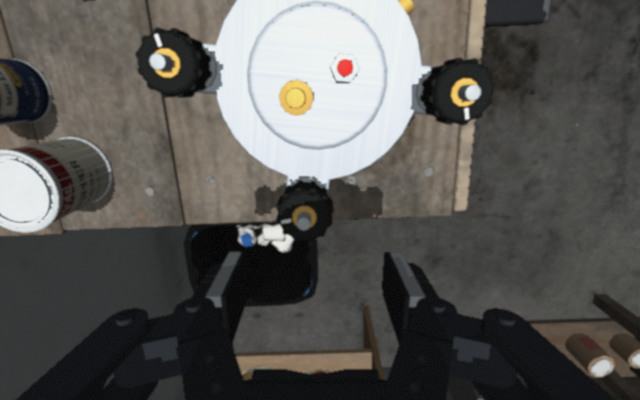

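```bash
python3 -W ignore -c "
from h import *
plan((478.7,246.1,183),-145)
"
```

```text
from [493.9 405.5 205.9] yang 177.4 tilt [0.0081 0.0047] j6 -0.989 n 5 clk 30.05 w 60.0
[1, 0.032, 0.0016, 0.0044, -0.002, 0.0, -0.131],[1, 0.0315, 0.0058, 0.0044, -0.002, 0.0, -0.131],[1, 0.0305, 0.0099, 0.0045, -0.002, 0.0, -0.131],[1, 0.0289, 0.0138, 0.0045, -0.002, 0.0, -0.131],[1, 0.0269, 0.0174, 0.0045, -0.002, 0.0, -0.131],
```

Emit:
drive_tool([
  [[0.7,0.032,0.0016,0.0044,-0.002,0,-0.131],[0.7,0.0315,0.0058,0.0044,-0.002,0,-0.131],[0.7,0.0305,0.0099,0.0044,-0.002,0,-0.131],[0.7,0.0289,0.0138,0.0044,-0.002,0,-0.131],[0.7,0.02,0.013,0.003,-0.002,0,-0.1],[0.7,0,0,0,0,0,0]],
])

```text
clock: 30.65
position: [480.9, 245.6, 184.6]
ee_rot: [0.885, -0.466, -0.001, -0.0]
contact_force: [0.4, 0.3, -0.3]
gripper_width: 60.2
```

```bash
python3 -W ignore -c "
from h import *
plan((478.7,246.1,129),-145,n=3)
"
```

```text
from [480.9 245.6 184.6] yang -145.5 tilt [-0.0018  0.0016] j6 -0.168 n 3 clk 30.65 w 60.2
[1, -0.0005, 0.0005, 0.0185, 0.0, 0.001, -0.003],[1, -0.0005, 0.0005, 0.0185, 0.0, 0.001, -0.003],[1, -0.0006, 0.0005, 0.0185, 0.0, 0.001, -0.003],
```

Emit:
drive_tool([
  [[0.7,-0.0005,0.0005,0.018,0,0.001,0],[0.7,-0.0005,0.0005,0.018,0,0.001,0],[0.7,0,0,0.014,0,0,0],[0.6,0,0,0,0,0,0]],
])

```text
clock: 31.05
position: [482.3, 244.6, 135.8]
ee_rot: [0.883, -0.47, 0.001, -0.002]
contact_force: [-0.5, 1.1, 0.4]
gripper_width: 51.3
```

```bash
python3 -W ignore -c "
from h import *
plan((478.7,246.1,128),-145,n=1)
"
```

```text
from [482.3 244.6 135.8] yang -146.1 tilt [0.0041 0.0031] j6 -0.178 n 1 clk 31.05 w 51.3
[1, -0.0032, 0.0022, 0.0078, -0.005, 0.0, -0.019],
```

Emit:
drive_tool([
  [[0.6,-0.0032,0.0022,0.007,-0.005,0,0],[0.4,0,0,0.0005,0,0,0],[0,0,0,0,0,0,0],[0,0,0,0,0,0,0],[0,0,0,0,0,0,0]],
])

```text
clock: 31.55
position: [479.4, 246.5, 129.7]
ee_rot: [0.882, -0.471, 0.0, -0.001]
contact_force: [0.7, -0.4, -2.7]
gripper_width: 33.4
```

```bash
python3 -W ignore -c "
from h import *
meas('K2',3)
"
```

```text
M [ 0.003  0.041 -0.048  0.004] mean 0.0 sem 0.016 knob top 156.48
31.7 [479.5 246.6 129.7] yang -146.2 tilt [0.0011 0.0006] j6 -0.186 F [-0.18 -0.24 -1.61] M [-0.202 -0.047  0.004] w 33.3
```

Emit:
drive_tool([
  [[0,0,0,0,0,0,0.1],[0,0,0,0,0,0,0.1],[0,0,0,0,0,0,0.1],[0,0,0,0,0,0,0]],
])

```text
clock: 32.1
position: [479.2, 246.4, 129.7]
ee_rot: [0.799, -0.601, 0.0, -0.0]
contact_force: [-0.1, -0.8, -1.1]
gripper_width: 33.2
```

```bash
python3 -W ignore -c "
from h import *
meas('K2',6)
"
```

```text
M [0.267 0.232 0.197 0.259 0.279 0.2   0.25 ] mean 0.24 sem 0.011 knob top 156.46
32.4 [479.2 246.4 129.7] yang -163.9 tilt [ 0.0006 -0.    ] j6 -0.495 F [ 0.39 -0.49 -1.81] M [-0.237  0.016  0.25 ] w 33.2
```

Emit:
drive_tool([
  [[0,0,0,0,0,0,-0.1],[0,0,0,0,0,0,-0.1],[0.7,0,0,0,0,0,0],[0.7,0,0,-0.003,0,0,0],[0.7,0,0,-0.025,0,0,0],[0.7,0,0,-0.03,0,0,0],[0.7,0,0,-0.03,0,0,0],[0.7,0,0,-0.02,0,0,0],[0.7,-0.03,0,-0.01,0,0,0],[0.7,-0.03,0,-0.01,0,0,0],[0.7,-0.02,0,-0.005,0,0,0],[0.7,0,0,0,0,0,0]],
])

```text
clock: 33.6
position: [444.3, 321.8, 274.7]
ee_rot: [0.852, -0.523, 0.002, -0.008]
contact_force: [0.3, -0.1, -0.4]
gripper_width: 59.9
```

```bash
python3 -W ignore -c "
from h import *
st(); wsnap('w11')
im,P=wload('w11')
for k in K: print(k,prof(P,im,K[k]))
snap('scene','scene11')"
```

```text
33.6 [444.3 321.8 274.7] yang -153.1 tilt [0.011 0.011] j6 -0.455 F [ 0.34 -0.15 -0.37] M [-0.013 -0.06   0.027] w 59.9
K1 ([(45, 156.55, 0.12), (186, 156.65, 0.05), (259, 156.58, 0.04), (336, 156.24, 0.05), (311, 154.37, 0.09)], np.float64(114.54), array([1.000000e-03, 3.800000e-03, 1.145016e+02]), np.int64(11715), np.float64(1.43))
K4 ([(74, 156.41, 0.08), (156, 156.56, 0.05), (207, 156.54, 0.05), (251, 156.04, 0.07), (219, 154.95, 0.12)], np.float64(114.47), array([1.000000e-03, 3.800000e-03, 1.145016e+02]), np.int64(11715), np.float64(1.43))
K3 ([(34, 156.4, 0.1), (115, 156.5, 0.05), (174, 156.51, 0.05), (246, 155.9, 0.09), (228, 153.94, 0.13)], np.float64(114.81), array([1.000000e-03, 3.800000e-03, 1.145016e+02]), np.int64(11715), np.float64(1.43))
K2 ([(60, 156.69, 0.08), (221, 156.66, 0.05), (282, 156.64, 0.04), (325, 156.35, 0.05), (287, 155.2, 0.08)], np.float64(114.2), array([1.000000e-03, 3.800000e-03, 1.145016e+02]), np.int64(11715), np.float64(1.43))
```

View pics/w11.png

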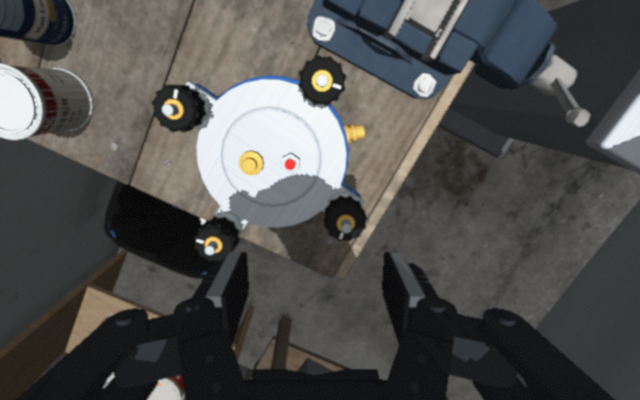

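View pics/scene11.png

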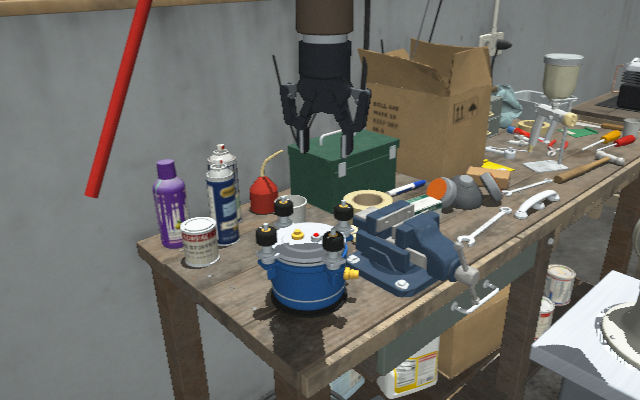

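```bash
python3 -c "
from h import *
print(arm.job_done()); st()"
```

```text
the job is handed in; nothing more can be done
None
the job is handed in; nothing more can be done
```

The lid is down on its spacers with all four knobs tightened crosswise. I handed the job in at about 33.7 s of the 72 s; it reports no verdict.

**First pass:** I turned the +x-side and -x-side knobs (as seen in the world frame), then the two on the y sides. Each ended about 0.4–0.5 mm below first touch, measured with the wrist camera's depth.

**Second pass:** I tightened the y-side pair first, then the x-side pair. The torque just after stopping was 0.22–0.26 N m on each, which means roughly 30–40 N of clamp.

**Last checks:**
- **Knob heights:** all four tops stand within about 0.2 mm of each other, 156.5 to 156.7 mm above the bench.
- **First-tightened knob:** I gripped it again after the others were done. It took 0.24 N m without turning, so it still clamps with at least about 25 N. I did not re-check the other three this way.
- **Lid:** it sits about 0.75 mm lower than at the start by the camera's depth. That is past the judged limit of 0.5 mm but short of the "at least 1 mm" in the wording. The implied gap also comes out slightly under the stated 0.8 mm minimum, which is within the camera's error.
- **Level:** the fitted lid plane shows up to 0.004 rad of tilt. The camera showed about the same before tightening, so I take it as camera error, but this check cannot prove the 0.004 rad limit on its own.
- **Bench:** in the last scene picture I see no sign that anything else on the bench moved, and the open gripper is well clear of everything.

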